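# Load the plate drier and start it

### The arm

A 7-joint arm with a two-finger parallel gripper is mounted at the origin on the work surface. World frame = base frame: x ahead of the robot, y to its left, z up, the work surface at z = 0. Lengths are in m, angles in rad, forces in N, time in s.
With the tool pointing down it reaches from about 0.425 to 0.825 m from the base axis. Payload 3.6 kg.
Tool frame: the origin (TCP) lies midway between the tips of the shut fingers; the grasp point (between the pads) lies bot.grip_depth behind it (bot.grip_depth is the distance from the TCP to the grasp point, in m); z points along the fingers, y is the line along which they close (so a half turn about z gives the same grasp; the last joint's range is limited). The gripper opens to 85 mm and grips with 20 to 120 N. Pads are 22 mm wide; open, the fingers measure 114 mm over their backs; the gripper's body (76 mm by 85 mm) begins 54 mm behind the grasp point. The pads swing forward as they close: fully open they stand 13 mm farther back than shut.
Start: joints at [1.212, 0.615, -0.013, 1.423, 0.008, 1.103, -0.04], TCP at [0.212, -0.615, 0.231] pointing down, gripper open.
Joint ranges: [-3.12, 3.12], [-0.3, 2.06], [-1.34, 1.32], [0.26, 2.42], [-1.36, 4.5], [0.01, 1.98], [-2.84, 2.84]. Speed limits (rad/s): [2.79, 2.79, 3.14, 3.14, 3.14, 3.14, 3.14].

### API

Orientations are given as a unit quaternion [w, x, y, z].
In Python, from plant import bot gives the robot as it stands.
- The arm moves only by the tool play_rows, never from a script. Its argument "moves" is text: rows parted by semicolons, each of 7 numbers parted by spaces: the finger opening in cm, from 0 to 8.54, then the shift along the tool's x, y, z in cm, then the turn, a rotation vector about the tool's x, y, z in rad. In form: jaw dx dy dz ax ay az; .... A call has 1 to 12 rows; each row is the pose to reach, as a shift and turn from the pose commanded when the call began, along the tool's axes at that moment; what a row does not reach only later rows make up. A row lasts 1/12 s, in which the tool goes at most 41.7 mm and 7.16 degrees, less where a joint would pass 70% of its speed; a pose out of reach is approached as far as the arm can. A call with a gripper value outside its range is refused whole. The fingers move at their own pace and stop on an object; "force" is the grip in N (left out, the last holds). Time passes only in rows, so rows that repeat a pose let the fingers close. It gives the time, the measured TCP pose, the force, the opening and the grip force at its end, in the units of the state.
- bot.get_obs(): the state, without advancing time (a new reading comes with each control period).
- bot.read_camera(name): name is "scene" or "side" or "wrist"; returns the picture (480x640x3 uint8, red, green, blue); there is no depth.
- bot.get_calibration(name): a dict with "fx", "fy", "cx", "cy" (pixels), "R" (3x3) and "t" (3): a world point X has camera coordinates R X + t. Camera axes: x right, y down, z forward; pixel columns grow to the right and rows downward; lengths in m; the calibration is good to about 2 mm. A picture is of the moment at which its call begins: read the wrist's pose just before it. get_calibration takes no time and is no camera call; for the wrist camera it gives the pose at the moment of the call.
- bot.finish_job(): hands the job in; it is judged then, once.
The state is a dict: "t": time; "joint_pos": joint angles; "dq": joint speeds; "tau": joint torques, N m; "eef_pos": TCP position; "orientation": TCP orientation; "contact_force": force on the tool from outside, world axes, zero at the start; "moment": the same for the moment, N m; "opening": finger opening in m; "gripper_force": force on a finger pad.
Only numpy, scipy, OpenCV 4.12 (cv2) and the standard library are available. Lean on these libraries where they do the work, as an engineer would, in place of code of your own. Each camera call takes 0.05 s, during which the arm holds its last target. There are 200 camera calls.

### The job

Stand every plate holder on the counter upright on a thin edge inside the open-topped drier, none touching another, and only then push the drier's door shut until its catch holds it. After that press the recessed start button right down with the stylus, and put the stylus back upright in its stand. Leave the lens cap, cup, loupe and film canister where they are.

Things in the scene. Friction and masses are not known exactly. Their poses are not given: they have to be found in the camera images.
- holder_red: a flat black plate holder with aluminium faces and a red band near one end (which end does not matter), a block of 84 x 62 x 22 mm, 0.18 kg; origin at its centre, x along the 84 mm, y along the 62 mm, z through the 22 mm thickness. At first it lies flat on the counter. May be absent (None from the start; a held one is also None).
- holder_yellow: a flat black plate holder with aluminium faces and a yellow band near one end (which end does not matter), a block of 84 x 62 x 22 mm, 0.18 kg; origin at its centre, x along the 84 mm, y along the 62 mm, z through the 22 mm thickness. At first it lies flat on the counter. May be absent (None from the start; a held one is also None).
- holder_blue: a flat black plate holder with aluminium faces and a blue band near one end (which end does not matter), a block of 84 x 62 x 22 mm, 0.18 kg; origin at its centre, x along the 84 mm, y along the 62 mm, z through the 22 mm thickness. At first it lies flat on the counter. May be absent (None from the start; a held one is also None).
- holder_green: a flat black plate holder with aluminium faces and a green band near one end (which end does not matter), a block of 84 x 62 x 22 mm, 0.18 kg; origin at its centre, x along the 84 mm, y along the 62 mm, z through the 22 mm thickness. At first it lies flat on the counter. May be absent (None from the start; a held one is also None).
- drier: fixed grey drier, an open-topped bay: floor 8 mm above the counter, back and side walls 48 mm high and 8 mm thick, a door as front. Origin at counter height under the bay's centre; x to the back wall, y to the hinge side. Inside, x runs -65 to 65 mm and y -105 to 105 mm. A green control housing 60 mm high is joined on its right (y -187 to -113, x -73 to 73 mm)
- door (a joint): white door's angle, rad: 0 shut, grows as it swings out towards the robot about an upright hinge at the bay's front left corner; about 2 at first, 2.3 at most. Panel 12 mm thick, 226 mm long, 6 to 56 mm above the counter. Stays where left. A sprung ball catch at the free end takes about 5 N to push past in the last 15 mm (short of that it springs back), then draws it to 0 (shut: below 0.015)
- door_hinge (a point): the hinge axis at the top of the door, mid-thickness of the panel, 56 mm above the counter; its x and y axes turn with the door: the panel reaches from here 226 mm along -y, and -x is its outer face, 6 mm away
- door_edge (a point): the top of the door's free edge, on its outer face
- button_mouth (a point): centre of the round 20 mm mouth of the button well, on top of the green control housing, 60 mm above the counter. The red button, 17 mm across, has its top 6 mm below this point
- start (a joint): travel of the red start button, m: 0 out, 0.004 right down (counted as pressed above 0.003). It goes straight down and springs back; right down takes about 3.5 N. Too narrow for a fingertip
- stylus: brass stylus, a round rod 140 mm long and 12 mm in diameter, tapering over its lowest 14 mm to a blunt 5 mm tip, with a round head 20 mm across on its top 12 mm; 0.04 kg. Origin at the tip, z along the rod away from the tip. It stands tip down, loosely, in its stand
- stand: dark wooden stylus stand, a loose block of 64 x 64 x 60 mm, 0.6 kg, origin at the centre of its underside, with a square 15 mm hole in the middle of its top that goes down 52 mm (the stylus tip rests 8 mm above the block's underside, the stylus stands 88 mm out)
- lens_cap: bystander: brass lens cap, 54 mm across, 12 mm high, origin under its centre
- cup: bystander: blue enamel cup, 80 mm across, 85 mm high, origin under its centre
- loupe: bystander: chrome loupe, 42 mm across, 38 mm high, origin under its centre
- canister: bystander: black film canister, 32 mm across, 50 mm high, origin under its centre
Things that resemble listed ones, but are neither listed nor needed, are in the scene too. Of the things shaped like the stand, the wooden one is meant.

How it is judged:
By the outcome, as a careful person would: the job done as asked, in the order asked, and still so for the second after the job is handed in, with the robot touching nothing.
Of holder_red, holder_yellow, holder_blue, holder_green only 2 to 4 are there at a start; the rules pass over those that are not, and their reading is None.
At some moment in a run one of stand may be knocked a few centimetres aside while the robot is not near it.
Once in a run the grip may slacken for a moment while it holds something.
It also fails if it takes over 210 s, if anything falls off the work surface, if the arm or the gripper's body presses on something with over 40 N, if the wrist force passes 120 N, or if a joint passes its speed limit or range.

## Working session

There is one attempt and no reset: what is moved stays moved. The work goes in short steps, Python scripts to look and compute and a tool call to move; the robot and the scene stay as the last step left them, time stands still between calls to the robot, and variables do not carry over. Pictures are saved under pics/ and viewed, at most 14 in all, crops included, and the job is handed in when it is done.

Besides the shell and the picture viewer there is one more tool, called after "Emit:" by a JSON object that holds its "name" and its "arguments", one argument or row to a line. play_rows: Moves the arm, as the interface text tells. Its arguments: {"type":"object","properties":{"moves":{"type":"string"},"force":{"type":"number"}},"required":["moves"]}

```bash
ls; mkdir -p pics; python3 - <<'E'
from plant import bot
import cv2,numpy as np
o=bot.get_obs();print(o['eef_pos'],o['orientation'],bot.grip_depth,o['t'])
for n in('scene','side'):
    im=bot.read_camera(n);cv2.imwrite(f'pics/{n}0.png',im[:,:,::-1])
    c=bot.get_calibration(n);print(n,c)
E
```

```text
pics
[ 0.21150192 -0.61379942  0.23013905] [-1.26746207e-03  9.86260797e-01  1.65190738e-01 -2.33081640e-04] 0.0187 0.0
scene {'fx': 573.8794710849974, 'fy': 573.8794710849974, 'cx': 319.63021380473054, 'cy': 240.25760529711536, 'R': array([[ 0.29460416,  0.95551315, -0.01424783],
       [ 0.52781508, -0.17512894, -0.83110835],
       [-0.79663017,  0.23732776, -0.55592797]]), 't': array([-0.18610691, -0.22240546,  1.72877771])}
side {'fx': 486.01497210495376, 'fy': 486.01497210495376, 'cx': 323.02891702452143, 'cy': 247.0186109745006, 'R': array([[ 0.84398783, -0.5363291 ,  0.00596962],
       [-0.41363789, -0.65792094, -0.62932006],
       [ 0.3414502 ,  0.52866921, -0.7771233 ]]), 't': array([-0.42882064,  0.27639783,  1.00284149])}
```

View pics/scene0.png

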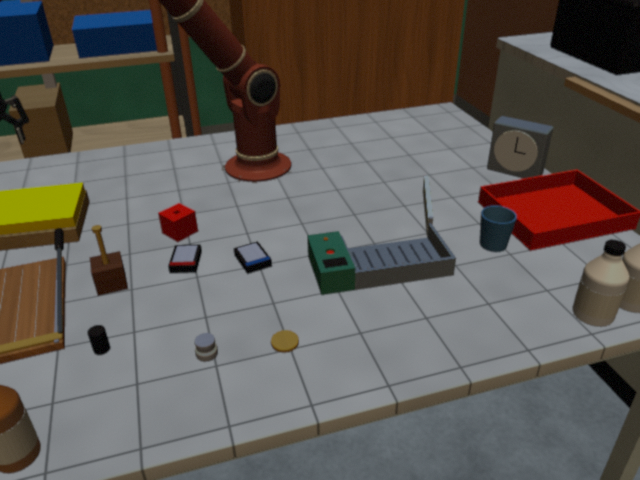

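View pics/side0.png

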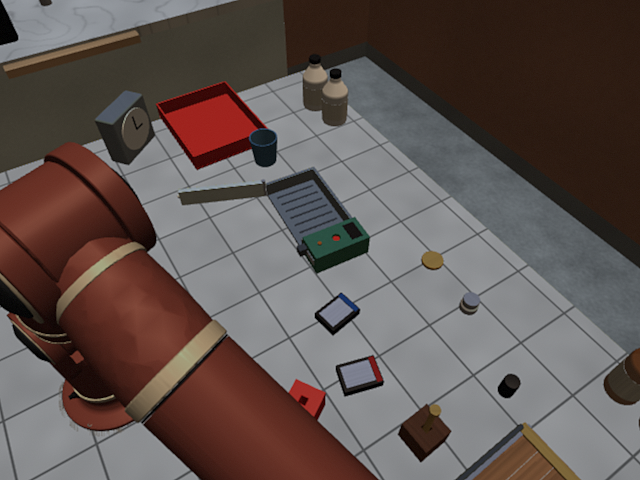

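Two holders visible: red (scene 185,258; side 360,375) and blue (scene 253,256; side 337,313). Of the two stand-shaped things, the brown wooden block carrying the stylus (scene 108,270; side 424,432) fits. The red cube (scene 178,222; side 305,400) is a lookalike. I'll confirm this in enlarged crops.

```bash
cat > h.py <<'E'
from plant import bot
import cv2,numpy as np
from scipy.spatial.transform import Rotation as Ro
def ray(c,u,v,z):
    d=c['R'].T@np.array([(u-c['cx'])/c['fx'],(v-c['cy'])/c['fy'],1]);o=-c['R'].T@c['t']
    return o+d*(z-o[2])/d[2]
def proj(c,X):
    p=c['R']@np.array(X)+c['t'];return np.array([c['fx']*p[0]/p[2]+c['cx'],c['fy']*p[1]/p[2]+c['cy']])
def tri(c1,p1,c2,p2):
    A=[];b=[]
    for c,p in((c1,p1),(c2,p2)):
        d=c['R'].T@np.array([(p[0]-c['cx'])/c['fx'],(p[1]-c['cy'])/c['fy'],1]);d/=np.linalg.norm(d)
        o=-c['R'].T@c['t'];P=np.eye(3)-np.outer(d,d);A.append(P);b.append(P@o)
    return np.linalg.lstsq(np.vstack(A),np.hstack(b),rcond=None)[0]
E
python3 - <<'E'
import cv2,numpy as np
s=cv2.imread('pics/scene0.png');d=cv2.imread('pics/side0.png')
def cr(im,x,y,w,h,k):return cv2.resize(im[y:y+h,x:x+w],None,fx=k,fy=k,interpolation=cv2.INTER_CUBIC)
# scene drier 300..460,170..300 x5 ; holders 85..285,195..295 x4
cv2.imwrite('pics/c1.png',cr(s,300,175,160,120,5))
cv2.imwrite('pics/c2.png',cr(d,170,150,200,150,4))
a=cr(s,85,200,200,100,4);b=cr(d,280,285,200,50*3,4)[:,:]
cv2.imwrite('pics/c3.png',np.vstack([a[:,:],cv2.resize(b[:, :],(800,600))])[:0] if 0 else a)
cv2.imwrite('pics/c4.png',cr(d,280,285,180,180,3.3))
E
```

```text
(no output)
```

View pics/c1.png

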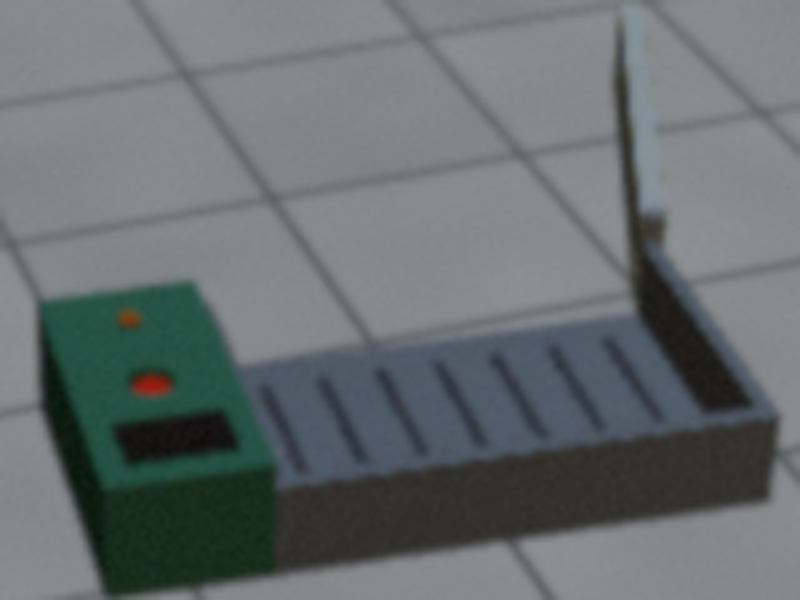

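View pics/c2.png

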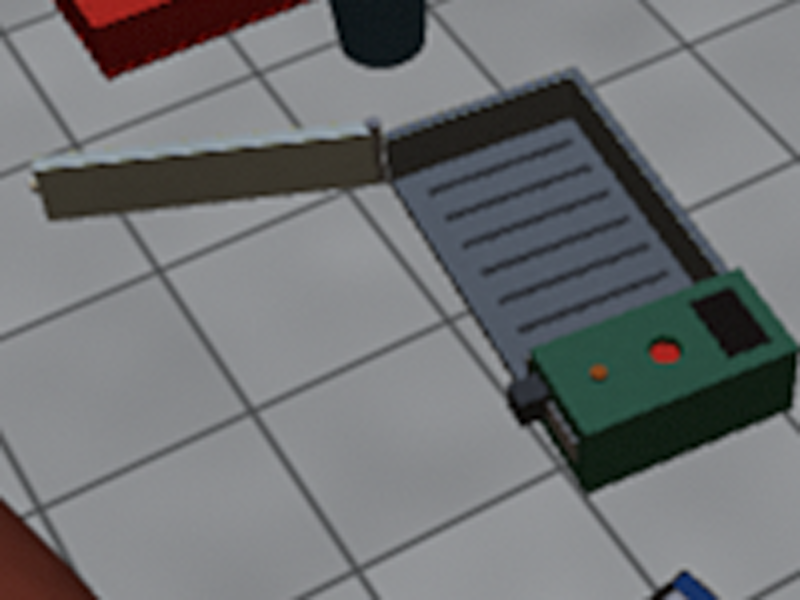

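View pics/c4.png

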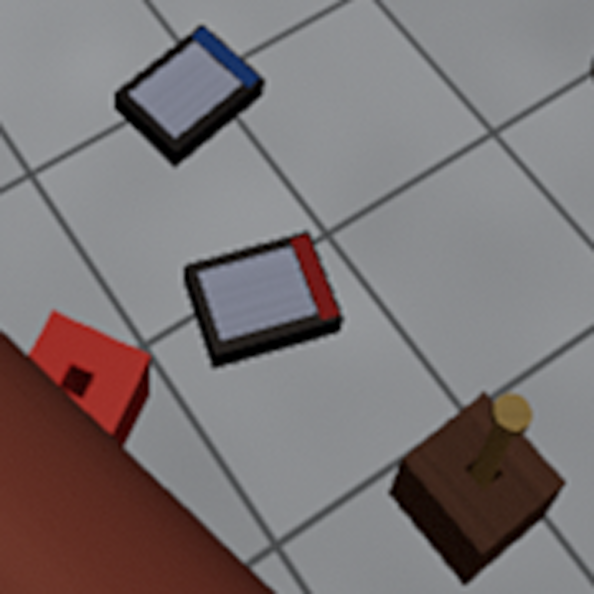

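The crops confirm it: the wooden stand holds the stylus (c4 at 480,470), and the red block is a decoy. The bay is empty, the button is at c1 (152,384) and c2 (665,351), and the door is swung wide open.

```bash
python3 - <<'E'
from h import *
s=bot.get_calibration('scene');d=bot.get_calibration('side')
np.set_printoptions(precision=4,suppress=True)
f=lambda L,k,o:[(x/k+o[0],y/k+o[1]) for x,y in L]
def rep(n,c,P,z):
    Q=np.array([ray(c,*p,z)[:2] for p in P]);print(n,Q.mean(0),Q.tolist() if 0 else Q.round(4).tolist())
    e=[(np.linalg.norm(Q[i]-Q[i-1]).round(4),np.degrees(np.arctan2(*(Q[i]-Q[i-1])[::-1])).round(1)) for i in range(len(Q))];print('  edges',e)
k4=(280,285);k2=(170,150);k1=(300,175)
rep('blue',d,f([(200,27),(263,77),(177,150),(117,95)],3.3,k4),.022)
rep('red',d,f([(305,233),(340,315),(215,352),(186,268)],3.3,k4),.022)
rep('stand',d,f([(485,393),(563,483),(468,553),(400,460)],3.3,k4),.06)
rep('head',d,f([(513,412)],3.3,k4),.148)
rep('hous side',d,f([(530,352),(740,270),(797,348),(588,435)],4,k2),.06)
rep('hous scene',s,f([(42,302),(192,284),(275,465),(105,488)],5,k1),.06)
rep('btn',d,f([(665,351)],4,k2),.058);rep('btn',s,f([(152,384)],5,k1),.058)
rep('backleft corner',d,f([(575,70)],4,k2),.048);rep('bl',s,f([(778,415)],5,k1),.048)
rep('doorfree top',d,f([(35,162),(375,130)],4,k2),.056);rep('doorfree',s,f([(630,10),(650,215)],5,k1),.056)
E
```

```text
blue [ 0.4725 -0.1158] [[0.5051, -0.0797], [0.5188, -0.1363], [0.4386, -0.152], [0.4274, -0.0954]]
  edges [(np.float64(0.0794), np.float64(11.4)), (np.float64(0.0583), np.float64(-76.4)), (np.float64(0.0817), np.float64(-168.9)), (np.float64(0.0577), np.float64(101.2))]
red [ 0.4289 -0.2626] [[0.4747, -0.2452], [0.4605, -0.301], [0.3825, -0.2796], [0.3977, -0.2248]]
  edges [(np.float64(0.0797), np.float64(-14.9)), (np.float64(0.0576), np.float64(-104.3)), (np.float64(0.0809), np.float64(164.6)), (np.float64(0.0569), np.float64(74.5))]
stand [ 0.4576 -0.4263] [[0.489, -0.3941], [0.4925, -0.4561], [0.4244, -0.4568], [0.4244, -0.3982]]
  edges [(np.float64(0.0647), np.float64(3.6)), (np.float64(0.0621), np.float64(-86.8)), (np.float64(0.0681), np.float64(-179.5)), (np.float64(0.0586), np.float64(90.0))]
head [ 0.4598 -0.4275] [[0.4598, -0.4275]]
  edges [(np.float64(0.0), np.float64(0.0))]
hous side [0.5704 0.0391] [[0.5006, 0.081], [0.6458, 0.0687], [0.6386, -0.002], [0.4967, 0.0089]]
  edges [(np.float64(0.0722), np.float64(86.9)), (np.float64(0.1458), np.float64(-4.9)), (np.float64
[... 294 characters left out ...]
.7)), (np.float64(0.0723), np.float64(-95.5))]
btn [0.5708 0.0398] [[0.5708, 0.0398]]
  edges [(np.float64(0.0), np.float64(0.0))]
btn [0.5746 0.043 ] [[0.5746, 0.043]]
  edges [(np.float64(0.0), np.float64(0.0))]
backleft corner [0.663  0.2922] [[0.663, 0.2922]]
  edges [(np.float64(0.0), np.float64(0.0))]
bl [0.6682 0.297 ] [[0.6682, 0.297]]
  edges [(np.float64(0.0), np.float64(0.0))]
doorfree top [0.4126 0.3506] [[0.3111, 0.3963], [0.5141, 0.3048]]
  edges [(np.float64(0.2227), np.float64(155.7)), (np.float64(0.2227), np.float64(-24.3))]
doorfree [0.4163 0.3535] [[0.3197, 0.3951], [0.5129, 0.3118]]
  edges [(np.float64(0.2103), np.float64(156.7)), (np.float64(0.2103), np.float64(-23.3))]
```

```bash
cat >> h.py <<'E'
def tool(phi,t,ysign=-1):
    p,t=np.radians([phi,t]);u=np.array([np.cos(p),np.sin(p),0])
    z=np.sin(t)*u-np.cos(t)*np.array([0,0,1.]);y=ysign*np.array([-u[1],u[0],0])
    return np.column_stack([np.cross(y,z),y,z])
def plan(pos,R):
    o=bot.get_obs();q=o['orientation'];R0=Ro.from_quat([*q[1:],q[0]]).as_matrix()
    print('d cm',(R0.T@(np.array(pos)-o['eef_pos'])*100).round(2),'rv',Ro.from_matrix(R0.T@R).as_rotvec().round(3),'q',np.round(o['joint_pos'],2),'t',o['t'])
u=lambda phi:np.array([np.cos(np.radians(phi)),np.sin(np.radians(phi)),0])
E
python3 - <<'E'
from h import *
b=np.array([.4745,-.114,0])+.005*u(11.5)
plan(b+[0,0,.2],tool(11.5,-40))
E
```

```text
d cm [ 41.65 -38.62   3.11] rv [ 0.044 -0.697  0.127] q [ 1.21  0.62 -0.01  1.42  0.01  1.1  -0.04] t 0.1
```

Emit:
{"name": "play_rows", "arguments": {
  "moves": "8.5 20 -19 0 0 0 0;8.5 20 -19 0 0 0 0;8.5 20 -19 0 0 0 0;8.5 20 -19 0 0 0 0;8.5 20 -19 0 0 0 0;8.5 20 -19 0 0 0 0;8.5 41.7 -38.6 3.1 0.044 -0.697 0.127;8.5 41.7 -38.6 3.1 0.044 -0.697 0.127;8.5 41.7 -38.6 3.1 0.044 -0.697 0.127;8.5 41.7 -38.6 3.1 0.044 -0.697 0.127;8.5 41.7 -38.6 3.1 0.044 -0.697 0.127;8.5 41.7 -38.6 3.1 0.044 -0.697 0.127",
  "force": 60
}}

```text
t: 1.1
eef_pos: [0.4456, -0.177, 0.2074]
orientation: [0.036, 0.934, 0.094, -0.342]
contact_force: [0.9, -1.2, 0.1]
opening: 0.0849
gripper_force: 0.0
```

```bash
python3 - <<'E'
from h import *
b=np.array([.4745,-.114,0])+.005*u(11.5)
plan(b+[0,0,.1],tool(11.5,-40))
E
```

```text
d cm [10.43 -5.63  5.22] rv [ 0.004  0.004 -0.001] q [ 0.14  0.72  0.06  1.52  0.22  1.56 -1.25] t 1.1
```

Emit:
{"name": "play_rows", "arguments": {
  "moves": "8.5 10.4 -5.6 5.2 0 0 0;8.5 10.4 -5.6 5.2 0 0 0;8.5 10.4 -5.6 5.2 0 0 0;8.5 10.4 -5.6 5.2 0 0 0;8.5 10.4 -5.6 5.2 0 0 0;8.5 10.4 -5.6 5.2 0 0 0;8.5 10.4 -5.6 5.2 0 0 0"
}}

```text
t: 1.68
eef_pos: [0.4783, -0.1182, 0.1024]
orientation: [0.036, 0.936, 0.092, -0.339]
contact_force: [-0.3, -1.6, 0.2]
opening: 0.0846
gripper_force: 0.0
```

```bash
python3 - <<'E'
from h import *
b=np.array([.4745,-.114,0])+.005*u(11.5)
plan(b+[0,0,.006],tool(11.5,-40))
im=bot.read_camera('wrist');cv2.imwrite('pics/w1.png',im[:,:,::-1])
E
```

```text
d cm [ 6.34 -0.54  7.26] rv [ 0.002 -0.002 -0.005] q [ 0.07  0.87  0.03  1.52  0.17  1.42 -1.36] t 1.6833
```

View pics/w1.png

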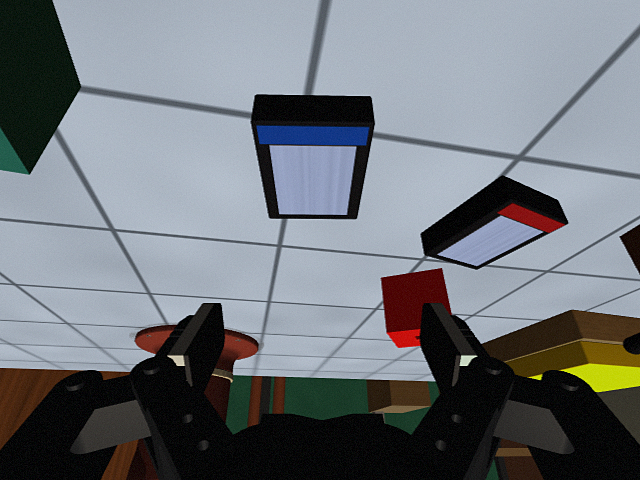

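The wrist view shows the blue holder at (313,157), square to the fingers and roughly centred. Only the blue and red holders are in sight. Descending.

Emit:
{"name": "play_rows", "arguments": {
  "moves": "8.5 2 -0.5 2.3 0 0 0;8.5 4 -0.5 4.6 0 0 0;8.5 5.3 -0.5 6 0 0 0;8.5 6.3 -0.5 7.2 0 0 0;8.5 6.3 -0.5 7.2 0 0 0;8.5 6.3 -0.5 7.2 0 0 0"
}}

```text
t: 2.23
eef_pos: [0.4792, -0.1119, 0.0059]
orientation: [0.035, 0.935, 0.093, -0.34]
contact_force: [0.4, -0.5, 0.5]
opening: 0.0853
gripper_force: 0.0
```

Emit:
{"name": "play_rows", "arguments": {
  "moves": "5 0 0 0 0 0 0;5 0 0 0 0 0 0;5 0 0 0 0 0 0;5 0 0 0 0 0 0;5 0 0 0 0 0 0;5 0 0 0 0 0 0;5 0 0 0 0 0 0;5 0 0 0 0 0 0;5 0 0 0 0 0 0;5 0 0 0 0 0 0",
  "force": 70
}}

```text
t: 3.07
eef_pos: [0.4808, -0.1114, 0.0071]
orientation: [0.036, 0.936, 0.093, -0.338]
contact_force: [3.1, 0.3, 6.8]
opening: 0.0602
gripper_force: 77.1
```

```bash
python3 - <<'E'
from h import *
o=bot.get_obs();plan(o['eef_pos']+[0.02,0,.17],tool(11.5,-40))
E
```

```text
d cm [ -9.37   0.46 -14.31] rv [ 0.003 -0.004 -0.003] q [ 0.06  1.01  0.03  1.53  0.17  1.28 -1.39] t 3.0667
```

Emit:
{"name": "play_rows", "arguments": {
  "moves": "5 -1.2 0 -1.8 0 0 0;5 -3 0.2 -4.5 0 0 0;5 -5 0.4 -7.5 0 0 0;5 -7 0.4 -10.5 0 0 0;5 -9.4 0.5 -14.3 0 0 0;5 -9.4 0.5 -14.3 0 0 0;5 -9.4 0.5 -14.3 0 0 0"
}}

```text
t: 3.65
eef_pos: [0.5014, -0.1117, 0.1774]
orientation: [0.036, 0.936, 0.093, -0.336]
contact_force: [0.8, 0.6, -3.0]
opening: 0.0602
gripper_force: 76.5
```

```bash
python3 - <<'E'
from h import *
o=bot.get_obs();print(o['eef_pos'],o['opening'],o['gripper_force'])
O=np.array([.585,.1905,0])
T=O-.053*u(85.2)
plan([.5,-.03,.24],tool(-4.8,5))
plan([.56,.10,.24],tool(-4.8,50))
im=bot.read_camera('side');cv2.imwrite('pics/s1.png',cv2.resize(im[200:360,240:440,::-1],None,fx=3,fy=3))
E
```

```text
[ 0.50138332 -0.11167236  0.17743959] 0.06024104879730192 76.537846326828
d cm [-2.85 -8.01 -5.8 ] rv [0.09  0.771 0.277] q [ 0.06  0.81  0.03  1.41  0.16  1.6  -1.34] t 3.65
d cm [  3.65 -19.55 -11.22] rv [-0.024  1.55   0.314] q [ 0.06  0.81  0.03  1.41  0.16  1.6  -1.34] t 3.65
```

View pics/s1.png

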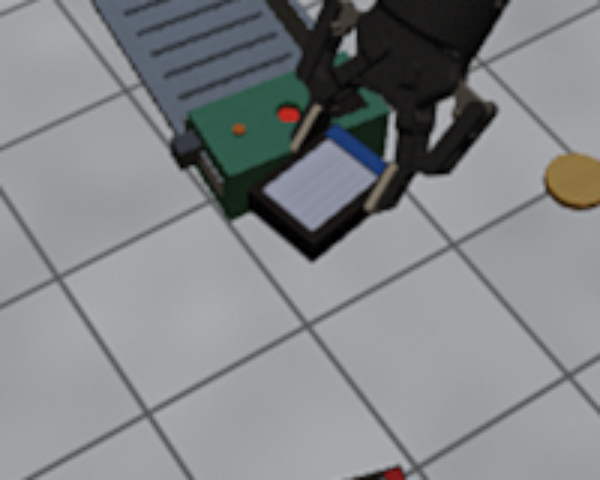

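Held level (side crop 310,190). Carrying it up and turning it.

Emit:
{"name": "play_rows", "arguments": {
  "moves": "5 -2.9 -8 -5.8 0.01 0.12 0.04;5 -2.9 -8 -5.8 0.03 0.24 0.08;5 -2.9 -8 -5.8 0.04 0.36 0.12;5 -2.9 -8 -5.8 0.06 0.48 0.17;5 -2.9 -8 -5.8 0.07 0.6 0.22;5 -2.9 -8 -5.8 0.09 0.71 0.25;5 -2.9 -8 -5.8 0.09 0.77 0.277;5 -2.9 -8 -5.8 0.09 0.77 0.277;5 -2.9 -8 -5.8 0.09 0.77 0.277"
}}

```text
t: 4.45
eef_pos: [0.4962, -0.03, 0.2365]
orientation: [0.002, 0.998, -0.042, 0.036]
contact_force: [0.5, -0.1, -1.7]
opening: 0.0601
gripper_force: 81.2
```

```bash
python3 - <<'E'
from h import *
o=bot.get_obs();print(o['opening'],o['gripper_force'])
O=np.array([.585,.1905,0])
T=O+.05*u(85.2)+.0*u(-4.8);T[2]=.2
plan(T,tool(-4.8,50))
E
```

```text
0.060128345648651625 81.2125289440155
d cm [  6.74 -27.71   4.12] rv [0.001 0.801 0.001] q [-0.01  0.34  0.03  1.91 -0.01  0.82 -1.63] t 4.45
```

Emit:
{"name": "play_rows", "arguments": {
  "moves": "5 1 -3.5 0.5 0 0.1 0;5 2 -7 1 0 0.2 0;5 3 -10.5 1.5 0 0.3 0;5 4 -14 2 0 0.4 0;5 4.7 -17.5 2.5 0 0.5 0;5 5.4 -21 3 0 0.6 0;5 6 -24.5 3.5 0 0.7 0;5 6.7 -27.7 4.1 0 0.8 0;5 6.7 -27.7 4.1 0 0.8 0;5 6.7 -27.7 4.1 0 0.8 0;5 6.7 -27.7 4.1 0 0.8 0"
}}

```text
t: 5.37
eef_pos: [0.596, 0.2779, 0.2274]
orientation: [0.034, 0.914, -0.034, 0.403]
contact_force: [1.2, -0.9, -2.0]
opening: 0.0598
gripper_force: 81.3
```

```bash
python3 - <<'E'
from h import *
O=np.array([.585,.1905,0])
T=O+.05*u(85.2)+.0*u(-4.8);T[2]=.2
plan(T,tool(-4.8,50))
for n,(x,y,w,h_) in dict(scene=(330,120,133,200),side=(220,80,133,200)).items():
    im=bot.read_camera(n)[:,:,::-1]
    cv2.imwrite(f'pics/{n}_p.png',im)
a=[cv2.resize(cv2.imread(f'pics/{n}_p.png')[y:y+h_,x:x+w],None,fx=3,fy=3) for n,(x,y,w,h_) in dict(scene=(340,110,133,200),side=(220,70,133,200)).items()]
cv2.imwrite('pics/p1.png',np.hstack(a))
E
```

```text
d cm [-2.36  3.71  1.68] rv [0.028 0.04  0.022] q [-1.34  0.7   0.97  2.04  0.51  0.01 -2.84] t 5.3667
```

View pics/p1.png

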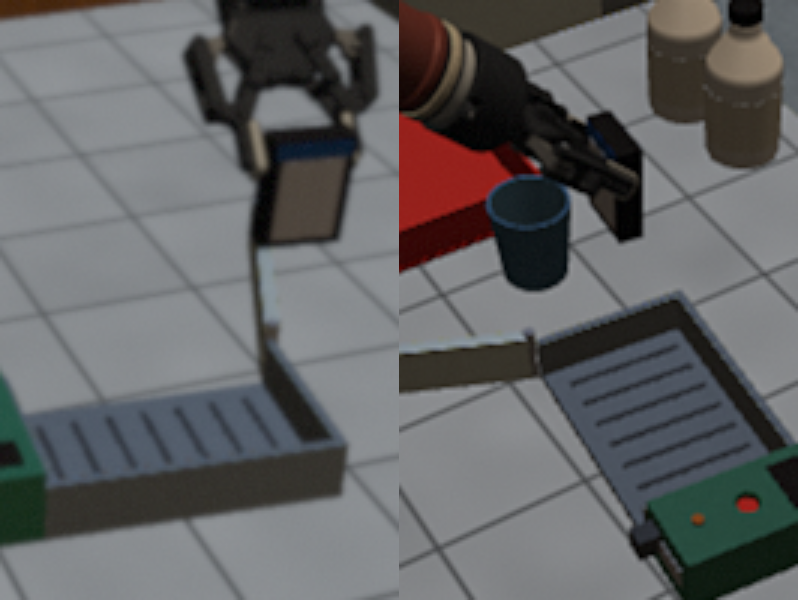

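The side crop shows the wrist at its limits: j6 is 0.01 and j7 is -2.84. I'll fit simple kinematics from the logged poses so I can choose a placing tilt and heading the arm can reach.

```bash
cat > k.py <<'E'
from h import *
from scipy.optimize import least_squares
import itertools,json,os
LO=np.array([-3.12,-.3,-1.34,.26,-1.36,.01,-2.84]);HI=np.array([3.12,2.06,1.32,2.42,4.5,1.98,2.84])
def fk(q,P,s):
    h,l1,l2,l3,c,o1,o2=P;R=np.eye(3);p=np.array([0,0,h])
    Rz=lambda a:Ro.from_euler('z',a).as_matrix();Ry=lambda a:Ro.from_euler('y',a).as_matrix()
    R=Rz(s[0]*q[0])@Ry(q[1])@Rz(s[1]*q[2]);p=p+R@[o1,0,l1]
    R=R@Ry(q[3])@Rz(s[2]*q[4]);p=p+R@[o2,0,l2]
    R=R@Ry(q[5])@Rz(s[3]*q[6]+c);return p+R@[0,0,l3],R
if os.path.exists('k.json'): P,S=json.load(open('k.json'))
def ik(pos,R,q0,n=12,w=.3):
    rng=np.random.default_rng(0);best=None
    for i in range(n):
        st=np.clip(q0,LO+.02,HI-.02) if i==0 else np.clip(q0+rng.normal(0,.5,7),LO+.02,HI-.02)
        f=lambda q:np.r_[(fk(q,P,S)[0]-pos)*10,(Ro.from_matrix(R.T@fk(q,P,S)[1]).as_rotvec())*3,.003*(q-q0)]
        r=least_squares(f,st,bounds=(LO,HI))
        if best is None or r.cost<best.cost:best=r
    p,RR=fk(best.x,P,S);return best.x,np.linalg.norm(p-pos),np.linalg.norm(Ro.from_matrix(R.T@RR).as_rotvec())
E
python3 - <<'E'
from k import *
D=[([1.212,.615,-.013,1.423,.008,1.103,-.04],(.2115,-.6138,.2301),(-.00127,.98626,.16519,-.00023)),
([.14,.72,.06,1.52,.22,1.56,-1.25],(.4456,-.177,.2074),(.036,.934,.094,-.342)),
([.07,.87,.03,1.52,.17,1.42,-1.36],(.4783,-.1182,.1024),(.036,.936,.092,-.339)),
([.06,1.01,.03,1.53,.17,1.28,-1.39],(.4808,-.1114,.0071),(.036,.936,.093,-.338)),
([.06,.81,.03,1.41,.16,1.6,-1.34],(.5014,-.1117,.1774),(.036,.936,.093,-.336)),
([-.01,.34,.03,1.91,-.01,.82,-1.63],(.4962,-.03,.2365),(.002,.998,-.042,.036)),
([-1.34,.7,.97,2.04,.51,.01,-2.84],(.596,.2779,.2274),(.034,.914,-.034,.403))]
Q=[Ro.from_quat([*q[1:],q[0]]).as_matrix() for _,_,q in D]
b=None
for s in itertools.product([1,-1],repeat=4):
  for c in(0,1.57,-1.57,3.14):
    def f(P):
        o=[]
        for (q,p,_),R in zip(D,Q):
            a,B=fk(q,P,s);o+=[*(a-p),*(.3*Ro.from_matrix(R.T@B).as_rotvec())]
        return o
    r=least_squares(f,[.35,.35,.35,.25,c,0,0])
    if b is None or r.cost<b[0]:b=(r.cost,r.x,s,np.array(r.fun).reshape(-1,6))
print(b[0],b[1].round(3),b[2]);print(b[3].round(3))
json.dump([b[1].tolist(),b[2]],open('k.json','w'))
E
cat > t.py <<'E'
from k import *
import sys
q0=np.array([-.3,.5,0,1.9,0,.5,-1.6])
O=np.array([.585,.1905,0]);ud=u(-4.8);v=u(85.2)
for phi in(-4.8,20,45,70,-30,-60,-90):
  for ys in(-1,1):
   for z in(.075,.17):
    T=O+.04*v;T[2]=z
    q,e,a=ik(T,tool(phi,50,ys),q0,6);print(phi,ys,z,q.round(2),round(e,3),round(a,3))
E
python3 t.py
```

```text
0.0009430455472940557 [ 0.269  0.594  0.397  0.333  1.572 -0.023  0.031] (-1, -1, -1, -1)
[[ 0.026 -0.007 -0.002 -0.001  0.    -0.   ]
 [-0.     0.01   0.    -0.001  0.     0.001]
 [-0.001  0.01   0.    -0.     0.002 -0.   ]
 [-0.002  0.009 -0.002 -0.001 -0.001 -0.001]
 [-0.002  0.011 -0.001  0.002 -0.003  0.001]
 [-0.007  0.023 -0.005  0.001 -0.     0.   ]
 [-0.     0.001  0.008  0.001  0.    -0.001]]
-4.8 -1 0.075 [-1.22  0.93  0.86  2.01 -0.    0.01 -2.48] 0.032 0.227
-4.8 -1 0.17 [-1.24  0.74  0.91  2.06 -0.    0.01 -2.34] 0.02 0.14
-4.8 1 0.075 [-0.46  0.85 -0.38  2.37  2.23  1.11 -1.39] 0.0 0.0
-4.8 1 0.17 [-0.47  0.62 -0.36  2.32  2.07  0.91 -1.18] 0.0 0.0
20 -1 0.075 [-0.45  0.62  0.08  2.    0.    0.01 -1.63] 0.051 0.359
20 -1 0.17 [-0.45  0.46  0.08  2.05 -0.    0.01 -1.62] 0.036 0.249
20 1 0.075 [ 0.26  1.22 -1.34  2.42  2.32  1.43 -0.43] 0.014 0.042
20 1 0.17 [ 0.29  0.93 -1.34  2.42  2.2   1.21 -0.5 ] 0.002 0.008
45 -1 0.075 [ 0.44  0.9  -0.83  2.01  0.    0.01 -0.72] 0.035 0.248
45 -1 0.17 [ 0.46  0.7  -0.88  2.06  0.    0.01 -0.86] 0.023 0.158
45 1 0.075 [ 0.45  1.09 -
[... 434 characters left out ...]
-1.4   0.98  1.19  1.98 -0.42  0.22 -2.37] 0.0 0.0
-30 1 0.075 [-0.84  0.85  0.01  2.09  1.61  0.84 -1.31] 0.0 0.0
-30 1 0.17 [-0.87  0.68  0.06  2.04  1.41  0.82 -1.  ] 0.0 0.0
-60 -1 0.075 [-1.35  1.32  1.3   1.67 -0.47  0.81 -2.84] 0.0 0.0
-60 -1 0.17 [-1.36  1.17  1.32  1.64 -0.32  0.87 -2.84] 0.002 0.022
-60 1 0.075 [-0.89  0.94  0.14  1.69  0.88  1.03 -0.94] 0.0 0.0
-60 1 0.17 [-0.86  0.8   0.08  1.66  0.86  1.16 -0.82] 0.0 0.0
-90 -1 0.075 [-1.16  1.3   1.32  1.49 -0.56  1.19 -2.84] 0.033 0.296
-90 -1 0.17 [-1.14  1.18  1.32  1.38 -0.4   1.34 -2.84] 0.03 0.318
-90 1 0.075 [-0.75  1.05  0.08  1.32  0.57  1.44 -0.96] 0.0 0.0
-90 1 0.17 [-0.75  0.93  0.07  1.29  0.58  1.56 -0.89] 0.0 0.0
```

```bash
cat > t2.py <<'E'
from k import *
q0=np.array([-.75,1.,.05,1.4,.5,1.4,-.9])
O=np.array([.585,.1905,0]);ud=u(-4.8);v=u(85.2)
for y in(-.055,.01):
  for z in(.06,.2):
    T=O+y*v;T[2]=z;q,e,a=ik(T,tool(-94.8,50,1),q0,4);print('pl',y,z,q.round(2),round(e,3),round(a,3))
for n,c,ph in(('b',(.479,-.113,.006),11.5),('r',(.436,-.262,.006),-15)):
  for t in(-40,-45):
    q,e,a=ik(np.array(c),tool(ph,t,1),np.array([.1,1,0,1.5,.2,1.3,1.7]),4);print(n,t,q.round(2),round(e,3),round(a,3))
E
python3 t2.py; python3 - <<'E'
from h import *
plan([.4962,-.03,.2365],tool(-4.8,5))
E
```

```text
pl -0.055 0.06 [-0.67  1.02  0.14  1.46  0.56  1.3  -0.98] 0.0 0.0
pl -0.055 0.2 [-0.67  0.84  0.14  1.42  0.57  1.49 -0.86] 0.0 0.0
pl 0.01 0.06 [-0.72  1.06  0.12  1.33  0.52  1.42 -0.97] 0.0 0.0
pl 0.01 0.2 [-0.72  0.89  0.12  1.29  0.53  1.6  -0.86] 0.0 0.0
b -40 [ 0.1   1.01 -0.02  1.52  0.21  1.29  1.73] 0.0 0.0
b -45 [ 0.09  1.06 -0.01  1.46  0.21  1.39  1.73] 0.0 0.0
r -40 [0.42 1.03 0.06 1.45 0.09 1.35 1.73] 0.0 0.0
r -45 [0.42 1.08 0.06 1.38 0.09 1.45 1.73] 0.0 0.0
d cm [-4.83 30.57 -4.81] rv [ 0.043 -0.743 -0.006] q [-1.33  0.69  0.98  2.05  0.51  0.02 -2.84] t 5.4667
```

Emit:
{"name": "play_rows", "arguments": {
  "moves": "5 -0.5 3 -0.5 0 -0.1 0;5 -1 6.5 -1 0 -0.2 0;5 -1.5 10 -1.5 0 -0.3 0;5 -2 13.5 -2 0 -0.4 0;5 -2.6 17 -2.5 0 -0.5 0;5 -3.2 20.5 -3 0.02 -0.6 0;5 -4 24 -3.5 0.03 -0.67 0;5 -4.8 27.5 -4.2 0.043 -0.74 -0.006;5 -4.8 30.6 -4.8 0.043 -0.74 -0.006;5 -4.8 30.6 -4.8 0.043 -0.74 -0.006;5 -4.8 30.6 -4.8 0.043 -0.74 -0.006"
}}

```text
t: 6.38
eef_pos: [0.4926, -0.045, 0.2369]
orientation: [0.002, 0.998, -0.054, 0.044]
contact_force: [0.6, 0.6, -2.2]
opening: 0.0601
gripper_force: 81.3
```

```bash
python3 - <<'E'
from h import *
plan([.4802,-.1117,.15],tool(11.5,-40))
print(bot.get_obs()['opening'])
E
```

```text
d cm [-1.28  6.78  8.6 ] rv [-0.097 -0.78  -0.302] q [ 0.07  0.33 -0.03  1.92  0.02  0.8  -1.65] t 6.3833
0.0601248515886807
```

Emit:
{"name": "play_rows", "arguments": {
  "moves": "5 -0.5 1 0 -0.01 -0.12 -0.04;5 -0.5 2 0 -0.03 -0.24 -0.09;5 -0.5 3 0 -0.04 -0.36 -0.13;5 -0.5 4 1 -0.06 -0.48 -0.18;5 -0.8 5 3 -0.07 -0.6 -0.23;5 -1 6 5 -0.09 -0.71 -0.27;5 -1.2 6.8 7 -0.097 -0.78 -0.302;5 -1.3 6.8 8.6 -0.097 -0.78 -0.302;5 -1.3 6.8 8.6 -0.097 -0.78 -0.302;5 -1.3 6.8 8.6 -0.097 -0.78 -0.302"
}}

```text
t: 7.22
eef_pos: [0.4835, -0.1016, 0.149]
orientation: [0.035, 0.935, 0.102, -0.339]
contact_force: [0.9, -0.3, -1.0]
opening: 0.0604
gripper_force: 81.2
```

```bash
python3 - <<'E'
from h import *
plan([.4802,-.1117,.0085],tool(11.5,-40))
E
```

```text
d cm [ 8.59  0.97 11.12] rv [ 0.007 -0.002  0.014] q [ 0.08  0.82 -0.03  1.49  0.19  1.52 -1.38] t 7.2167
```

Emit:
{"name": "play_rows", "arguments": {
  "moves": "5 2 0.5 2.5 0.007 0 0.014;5 4 1 5 0.007 0 0.014;5 6 1 7.5 0.007 0 0.014;5 7.2 1 9.3 0.007 0 0.014;5 8 1 10.3 0.007 0 0.014;5 8.6 1 11.1 0.007 0 0.014;5 8.6 1 11.1 0.007 0 0.014;5 8.6 1 11.1 0.007 0 0.014"
}}

```text
t: 7.88
eef_pos: [0.4821, -0.1112, 0.0106]
orientation: [0.035, 0.936, 0.095, -0.337]
contact_force: [0.4, 0.1, -2.4]
opening: 0.0602
gripper_force: 81.3
```

Emit:
{"name": "play_rows", "arguments": {
  "moves": "8.5 0 0 0 0 0 0;8.5 0 0 0 0 0 0;8.5 0 0 0 0 0 0;8.5 0 0 0 0 0 0;8.5 0 0 0 0 0 0;8.5 -1 0 -3 0 0 0;8.5 -5 0 -7 0 0 0;8.5 -8.6 0 -10.5 0 0 0;8.5 -8.6 0 -10.5 0 0 0;8.5 -8.6 0 -10.5 0 0 0"
}}

```text
t: 8.72
eef_pos: [0.4844, -0.1116, 0.1503]
orientation: [0.036, 0.937, 0.094, -0.334]
contact_force: [0.3, -0.0, -0.1]
opening: 0.0848
gripper_force: 0.0
```

```bash
python3 - <<'E'
from h import *
R=tool(11.5,-40,-1)
for k in range(1):
    plan([.475,-.113,.2],tool(11.5,0,-1))
# blue top aluminium in side
c=bot.get_calibration('side');im=bot.read_camera('side');cv2.imwrite('pics/s2.png',im[:,:,::-1])
h=cv2.cvtColor(im,cv2.COLOR_RGB2HSV)
E
```

```text
d cm [-3.88 -0.04 -3.25] rv [0.004 0.684 0.   ] q [ 0.09  0.81 -0.03  1.49  0.19  1.51 -1.38] t 8.7167
```

Emit:
{"name": "play_rows", "arguments": {
  "moves": "8.5 0 0 0 0 0 -0.12;8.5 0 0 0 0 0 -0.24;8.5 0 0 0 0 0 -0.36;8.5 0 0 0 0 0 -0.48;8.5 0 0 0 0 0 -0.6;8.5 0 0 0 0 0 -0.72;8.5 0 0 0 0 0 -0.84;8.5 0 0 0 0 0 -0.96;8.5 0 0 0 0 0 -1.08;8.5 0 0 0 0 0 -1.2;8.5 0 0 0 0 0 -1.32;8.5 0 0 0 0 0 -1.44"
}}

```text
t: 9.77
eef_pos: [0.4814, -0.1109, 0.1437]
orientation: [-0.199, 0.638, 0.69, -0.277]
contact_force: [0.9, -0.3, -0.4]
opening: 0.0847
gripper_force: 0.0
```

Emit:
{"name": "play_rows", "arguments": {
  "moves": "8.5 0 0 0 0 0 -0.12;8.5 0 0 0 0 0 -0.24;8.5 0 0 0 0 0 -0.36;8.5 0 0 0 0 0 -0.48;8.5 0 0 0 0 0 -0.6;8.5 0 0 0 0 0 -0.72;8.5 0 0 0 0 0 -0.84;8.5 0 0 0 0 0 -0.96;8.5 0 0 0 0 0 -1.08;8.5 0 0 0 0 0 -1.2;8.5 0 0 0 0 0 -1.32;8.5 0 0 0 0 0 -1.44"
}}

```text
t: 10.77
eef_pos: [0.4815, -0.111, 0.1437]
orientation: [-0.332, 0.025, 0.94, -0.077]
contact_force: [0.2, -0.1, -0.4]
opening: 0.0849
gripper_force: 0.0
```

```bash
python3 - <<'E'
from h import *
plan([.4815,-.1112,.08],tool(11.5,-40,1))
E
```

```text
d cm [-3.95  1.    4.89] rv [-0.     0.002 -0.253] q [ 0.52  0.99 -0.89  1.48  0.6   1.74  1.  ] t 10.7667
```

Emit:
{"name": "play_rows", "arguments": {
  "moves": "8.5 -1 0.3 1.2 0 0 -0.1;8.5 -2 0.6 2.4 0 0 -0.2;8.5 -3 0.8 3.6 0 0 -0.253;8.5 -4 1 4.9 0 0 -0.253;8.5 -4 1 4.9 0 0 -0.253;8.5 -4 1 4.9 0 0 -0.253;8.5 -4 1 4.9 0 0 -0.253"
}}

```text
t: 11.35
eef_pos: [0.4828, -0.1112, 0.0813]
orientation: [-0.338, -0.091, 0.936, -0.036]
contact_force: [0.4, 0.1, 1.0]
opening: 0.0849
gripper_force: 0.0
```

```bash
python3 - <<'E'
from h import *
plan([.4815,-.1112,.007],tool(11.5,-40,1))
E
```

```text
d cm [-4.65  0.06  5.79] rv [-0.001  0.005 -0.007] q [ 0.53  1.09 -0.93  1.5   0.69  1.69  1.18] t 11.35
```

Emit:
{"name": "play_rows", "arguments": {
  "moves": "8.5 -1.6 0 2 0 0 0;8.5 -3 0 3.8 0 0 0;8.5 -4 0 5 0 0 0;8.5 -4.7 0 5.8 0 0 0;8.5 -4.7 0 5.8 0 0 0;8.5 -4.7 0 5.8 0 0 0;5 -4.7 0 5.8 0 0 0;5 -4.7 0 5.8 0 0 0;5 -4.7 0 5.8 0 0 0;5 -4.7 0 5.8 0 0 0;5 -4.7 0 5.8 0 0 0;5 -4.7 0 5.8 0 0 0"
}}

```text
t: 12.35
eef_pos: [0.4831, -0.1115, 0.008]
orientation: [-0.337, -0.091, 0.937, -0.036]
contact_force: [3.1, 1.1, 5.5]
opening: 0.0603
gripper_force: 77.3
```

Emit:
{"name": "play_rows", "arguments": {
  "moves": "5 0 0 0 0 0 0;5 0 0 0 0 0 0;5 0 0 0 0 0 0;5 1.2 0 -1.5 0 0 0;5 3 0 -4 0 0 0;5 5 0 -7 0 0 0;5 7 0 -10 0 0 0;5 9 0 -13 0 0 0;5 11 0 -16 0 0 0;5 11 0 -16 0 0 0;5 11 0 -16 0 0 0"
}}

```text
t: 13.27
eef_pos: [0.4999, -0.1071, 0.2011]
orientation: [-0.336, -0.091, 0.937, -0.036]
contact_force: [-0.2, 0.2, -2.3]
opening: 0.0602
gripper_force: 76.6
```

```bash
python3 - <<'E'
from h import *
plan([.53,-.03,.26],tool(-40,5,1))
plan([.53,.02,.26],tool(-60,30,1))
E
```

```text
d cm [ 0.33  6.93 -7.42] rv [-0.277 -0.719  0.873] q [ 0.52  0.96 -0.98  1.38  0.6   1.88  1.25] t 13.2667
d cm [-0.4  11.84 -8.06] rv [-0.114 -1.04   1.308] q [ 0.52  0.96 -0.98  1.38  0.6   1.88  1.25] t 13.2667
```

Emit:
{"name": "play_rows", "arguments": {
  "moves": "5 0 0.7 -0.8 -0.03 -0.07 0.09;5 0 1.4 -1.5 -0.06 -0.14 0.17;5 0 2.1 -2.3 -0.08 -0.22 0.26;5 0 2.8 -3 -0.11 -0.29 0.35;5 0 3.5 -3.8 -0.14 -0.36 0.44;5 0 4.2 -4.5 -0.17 -0.43 0.52;5 0.1 4.9 -5.2 -0.19 -0.5 0.61;5 0.2 5.6 -6 -0.22 -0.58 0.7;5 0.3 6.3 -6.7 -0.25 -0.65 0.79;5 0.3 6.9 -7.4 -0.277 -0.72 0.873;5 0.3 6.9 -7.4 -0.277 -0.72 0.873;5 0.3 6.9 -7.4 -0.277 -0.72 0.873"
}}

```text
t: 14.27
eef_pos: [0.5279, -0.0313, 0.2571]
orientation: [0.037, 0.34, 0.939, -0.017]
contact_force: [0.7, -0.5, -3.2]
opening: 0.06
gripper_force: 76.6
```

```bash
python3 - <<'E'
from h import *
O=np.array([.585,.1905,0]);T=O-.055*u(85.2);T[2]=.22
plan(T,tool(-94.8,50,1)); print(bot.get_obs()['eef_pos'],bot.get_obs()['opening'])
E
```

```text
d cm [ 6.93 16.21  3.04] rv [ 0.445 -0.725  0.876] q [ 0.59  0.51 -0.92  1.77  0.54  1.07  0.35] t 14.2667
[ 0.52790609 -0.03130172  0.25705982] 0.05996361180776659
```

Emit:
{"name": "play_rows", "arguments": {
  "moves": "5 0.5 1.5 0 0.04 -0.07 0.09;5 1 3 0 0.09 -0.14 0.17;5 1.5 4.5 0 0.13 -0.21 0.26;5 2.2 6 0 0.18 -0.29 0.35;5 3 7.5 0 0.22 -0.36 0.44;5 4 9 0.5 0.27 -0.43 0.52;5 4.7 10.5 1 0.31 -0.51 0.61;5 5.4 12 1.5 0.35 -0.58 0.7;5 6 14 2 0.4 -0.65 0.79;5 6.9 16.2 3 0.445 -0.725 0.876;5 6.9 16.2 3 0.445 -0.725 0.876;5 6.9 16.2 3 0.445 -0.725 0.876"
}}

```text
t: 15.27
eef_pos: [0.5824, 0.1375, 0.2147]
orientation: [0.284, 0.665, 0.615, -0.314]
contact_force: [0.6, -0.9, -1.5]
opening: 0.0603
gripper_force: 76.7
```

```bash
python3 - <<'E'
from h import *
O=np.array([.585,.1905,0]);T=O-.055*u(85.2);T[2]=.2
plan(T,tool(-94.8,50,1)); print(bot.get_obs()['eef_pos'])
for n in('scene','side'):
    im=bot.read_camera(n)[:,:,::-1]
    cv2.imwrite(f'pics/{n}_p2.png',im)
a=[cv2.resize(cv2.imread(f'pics/{n}_p2.png')[y:y+h_,x:x+w],None,fx=3,fy=3) for n,(x,y,w,h_) in dict(scene=(320,120,133,200),side=(250,90,133,200)).items()]
cv2.imwrite('pics/p2.png',np.hstack(a))
E
```

```text
d cm [ 1.   -0.17  1.1 ] rv [-0.005  0.002  0.007] q [-0.39  0.86 -0.38  1.36  0.83  1.74 -1.02] t 15.2667
[0.58236124 0.13754402 0.21470135]
```

View pics/p2.png

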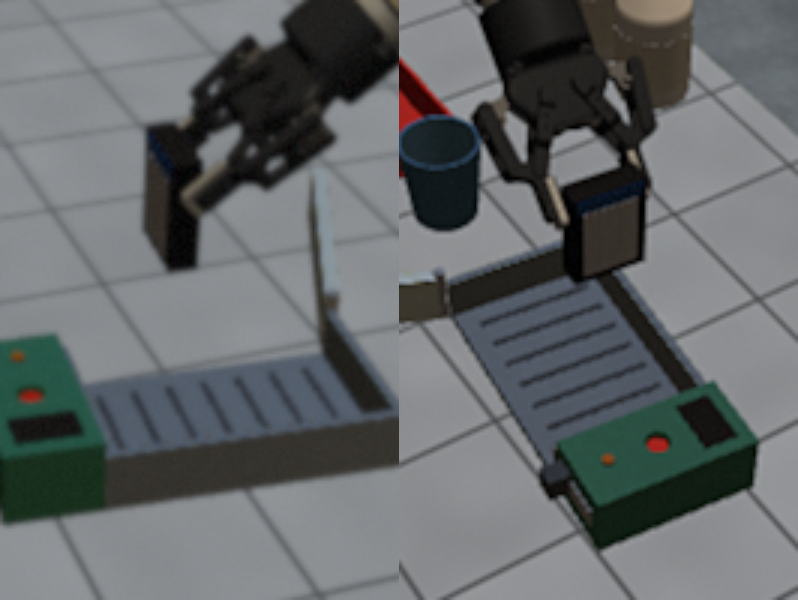

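Held upright above the bay (crop 172,195 left; 605,225 right). Lowering it.

```bash
python3 - <<'E'
from h import *
O=np.array([.585,.1905,0]);T=O-.055*u(85.2);T[2]=.068
plan(T,tool(-94.8,50,1))
T[2]=.058
plan(T,tool(-94.8,50,1))
E
```

```text
d cm [11.76 -0.32  9.74] rv [-0.002  0.    -0.003] q [-0.39  0.85 -0.38  1.36  0.83  1.74 -1.03] t 15.3667
d cm [12.52 -0.32 10.38] rv [-0.002  0.    -0.003] q [-0.39  0.85 -0.38  1.36  0.83  1.74 -1.03] t 15.3667
```

Emit:
{"name": "play_rows", "arguments": {
  "moves": "5 1.2 -0.3 0 0 0 0;5 3.5 -0.3 2.5 0 0 0;5 6 -0.3 5 0 0 0;5 8 -0.3 6.7 0 0 0;5 10 -0.3 8.4 0 0 0;5 11 -0.3 9.1 0 0 0;5 11.8 -0.3 9.7 0 0 0;5 11.8 -0.3 9.7 0 0 0;5 11.8 -0.3 9.7 0 0 0;5 11.8 -0.3 9.7 0 0 0"
}}

```text
t: 16.2
eef_pos: [0.5816, 0.1383, 0.0711]
orientation: [0.287, 0.67, 0.612, -0.308]
contact_force: [-0.9, 0.4, -2.3]
opening: 0.0604
gripper_force: 76.6
```

Emit:
{"name": "play_rows", "arguments": {
  "moves": "5 0.15 0 0.13 0 0 0;5 0.31 0 0.26 0 0 0;5 0.46 0 0.39 0 0 0;5 0.46 0 0.39 0 0 0"
}}

```text
t: 16.53
eef_pos: [0.5807, 0.1377, 0.0632]
orientation: [0.286, 0.669, 0.612, -0.309]
contact_force: [-0.9, -1.0, -2.4]
opening: 0.0604
gripper_force: 76.6
```

Emit:
{"name": "play_rows", "arguments": {
  "moves": "5 0.1 0 0.08 0 0 0;5 0.2 0 0.17 0 0 0;5 0.31 0 0.26 0 0 0;5 0.31 0 0.26 0 0 0"
}}

```text
t: 16.87
eef_pos: [0.5806, 0.1377, 0.0588]
orientation: [0.286, 0.669, 0.612, -0.31]
contact_force: [0.1, -0.5, -2.8]
opening: 0.0605
gripper_force: 76.6
```

Emit:
{"name": "play_rows", "arguments": {
  "moves": "5 0.08 0 0.06 0 0 0;5 0.15 0 0.13 0 0 0;5 0.15 0 0.13 0 0 0"
}}

```text
t: 17.12
eef_pos: [0.5807, 0.1377, 0.057]
orientation: [0.286, 0.669, 0.612, -0.31]
contact_force: [0.2, 0.4, -2.6]
opening: 0.0604
gripper_force: 76.6
```

Emit:
{"name": "play_rows", "arguments": {
  "moves": "5 0.08 0 0.06 0 0 0;5 0.15 0 0.13 0 0 0;5 0.15 0 0.13 0 0 0"
}}

```text
t: 17.37
eef_pos: [0.5809, 0.1379, 0.0562]
orientation: [0.287, 0.669, 0.612, -0.31]
contact_force: [-0.3, 0.9, 3.0]
opening: 0.0606
gripper_force: 77.2
```

Emit:
{"name": "play_rows", "arguments": {
  "moves": "5 0.08 0 0.06 0 0 0;5 0.15 0 0.13 0 0 0;5 0.15 0 0.13 0 0 0"
}}

```text
t: 17.62
eef_pos: [0.5809, 0.1379, 0.0562]
orientation: [0.288, 0.669, 0.611, -0.31]
contact_force: [-0.4, 3.2, 8.6]
opening: 0.0604
gripper_force: 77.8
```

Emit:
{"name": "play_rows", "arguments": {
  "moves": "5 -0.12 0 -0.1 0 0 0;5 -0.12 0 -0.1 0 0 0;6.2 -0.12 0 -0.1 0 0 0;6.3 -0.12 0 -0.1 0 0 0;6.5 -0.12 0 -0.1 0 0 0;6.8 -0.12 0 -0.1 0 0 0;7.2 -0.12 0 -0.1 0 0 0;7.4 -0.12 0 -0.1 0 0 0;7.4 -0.12 0 -0.1 0 0 0",
  "force": 20
}}

```text
t: 18.37
eef_pos: [0.5808, 0.1377, 0.0546]
orientation: [0.286, 0.669, 0.612, -0.31]
contact_force: [0.4, -0.4, 0.3]
opening: 0.0742
gripper_force: 0.0
```

Emit:
{"name": "play_rows", "arguments": {
  "moves": "7.4 0 0 -1 0 0 0;7.4 0 0 -2.5 0 0 0;7.4 0 0 -4.5 0 0 0;7.4 0 0 -7 0 0 0;7.4 0 0 -10 0 0 0;7.4 0 0 -13 0 0 0;7.4 0 0 -13 0 0 0;7.4 0 0 -13 0 0 0"
}}

```text
t: 19.03
eef_pos: [0.5888, 0.2397, 0.1397]
orientation: [0.286, 0.669, 0.613, -0.307]
contact_force: [0.1, -0.2, -0.5]
opening: 0.0741
gripper_force: 0.0
```

```bash
python3 - <<'E'
from h import *
r=np.array([.431,-.261,0])
plan([.46,-.03,.25],tool(-60,0,1))
for n in('scene','side'):
    cv2.imwrite(f'pics/{n}_p3.png',bot.read_camera(n)[:,:,::-1])
a=[cv2.resize(cv2.imread(f'pics/{n}_p3.png')[y:y+h_,x:x+w],None,fx=3,fy=3) for n,(x,y,w,h_) in dict(scene=(320,120,133,200),side=(250,90,133,200)).items()]
cv2.imwrite('pics/p3.png',np.hstack(a))
E
```

```text
d cm [-26.55 -10.52  14.12] rv [-0.258  0.841 -0.571] q [-0.52  1.03 -0.38  1.17  0.81  1.77 -1.11] t 19.0333
```

View pics/p3.png

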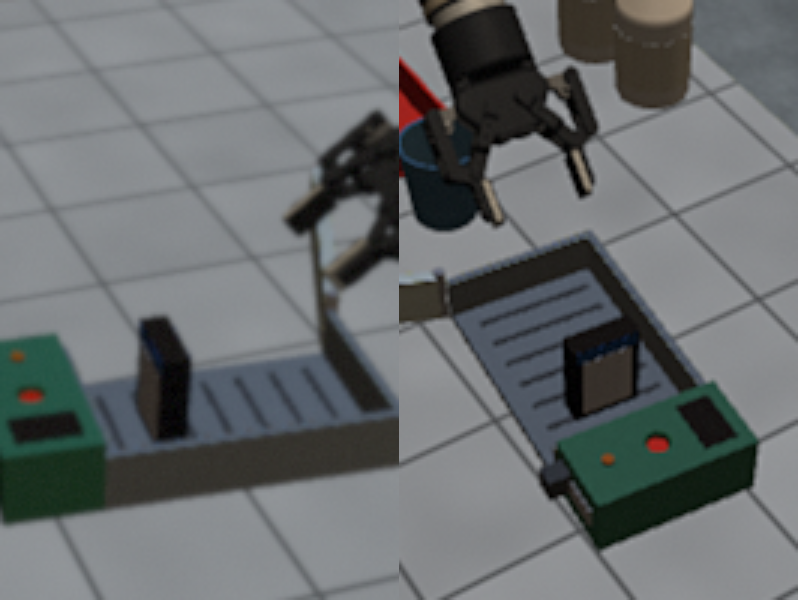

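Blue stands upright and clear. Next is red: lift, then swing over.

Emit:
{"name": "play_rows", "arguments": {
  "moves": "7.4 -3 0 -2.5 0 0 0;7.4 -6 0 -5 0 0 0;7.4 -9.2 0 -7.7 0 0 0;8.5 -11.5 -2 -5 -0.03 0.09 -0.06;8.5 -13.5 -3.5 -2.5 -0.06 0.18 -0.13;8.5 -15.5 -5 0 -0.09 0.27 -0.19;8.5 -17.5 -6.5 3 -0.12 0.37 -0.25;8.5 -19.5 -7.5 5.5 -0.14 0.46 -0.31;8.5 -21.5 -8.5 8 -0.17 0.56 -0.38;8.5 -23.5 -9.5 10.5 -0.2 0.66 -0.44;8.5 -25 -10 12.5 -0.23 0.75 -0.51;8.5 -26.5 -10.5 14 -0.258 0.84 -0.571"
}}

```text
t: 20.13
eef_pos: [0.4591, -0.0293, 0.2493]
orientation: [0.009, 0.511, 0.859, -0.016]
contact_force: [0.4, -0.1, -0.8]
opening: 0.0855
gripper_force: 0.0
```

```bash
python3 - <<'E'
from h import *
r=np.array([.431,-.261,0])+.007*u(-15)
plan(r+[0,0,.2],tool(-15,-40,1))
o=bot.get_obs();print(o['eef_pos'])
# red position recheck
im=cv2.cvtColor(bot.read_camera('side'),cv2.COLOR_RGB2HSV);c=bot.get_calibration('side')
S=im[340:400,325:400];m=((S[...,0]<8)|(S[...,0]>172))&(S[...,1]>120)&(S[...,2]>50)
y,x=np.nonzero(m);print(len(x),x.mean()+325,y.mean()+340,ray(c,x.mean()+325,y.mean()+340,.02))
E
```

```text
d cm [-19.33 -12.91   5.81] rv [ 0.254  0.682 -0.79 ] q [ 0.57  0.39 -0.8   1.91  0.38  1.    0.09] t 20.1333
[ 0.45906432 -0.02926817  0.24930626]
157 374.7515923566879 368.78980891719743 [ 0.46204517 -0.27101448  0.02      ]
```

Emit:
{"name": "play_rows", "arguments": {
  "moves": "8.5 -1.9 -1.3 0.6 0.03 0.07 -0.08;8.5 -3.9 -2.6 1.2 0.05 0.14 -0.16;8.5 -5.8 -3.9 1.7 0.08 0.2 -0.24;8.5 -7.7 -5.2 2.3 0.1 0.27 -0.32;8.5 -9.7 -6.5 2.9 0.13 0.34 -0.4;8.5 -11.6 -7.7 3.5 0.15 0.41 -0.47;8.5 -13.5 -9 4 0.18 0.48 -0.55;8.5 -15.5 -10.3 4.6 0.2 0.55 -0.63;8.5 -17.4 -11.6 5.2 0.23 0.61 -0.71;8.5 -19.3 -12.9 5.8 0.254 0.682 -0.79;8.5 -19.3 -12.9 5.8 0.254 0.682 -0.79;8.5 -19.3 -12.9 5.8 0.254 0.682 -0.79"
}}

```text
t: 21.18
eef_pos: [0.4396, -0.2599, 0.1981]
orientation: [-0.34, 0.124, 0.931, 0.044]
contact_force: [-0.8, 0.4, 0.5]
opening: 0.0847
gripper_force: 0.0
```

```bash
python3 - <<'E'
from h import *
r=np.array([.431,-.261,0])+.007*u(-15)
plan(r+[0,0,.08],tool(-15,-40,1))
plan(r+[0,0,.007],tool(-15,-40,1))
im=bot.read_camera('wrist');c=bot.get_calibration('wrist');h=cv2.cvtColor(im,cv2.COLOR_RGB2HSV)
m=(((h[...,0]<8)|(h[...,0]>172))&(h[...,1]>120)&(h[...,2]>50)).astype(np.uint8)
for ct in cv2.findContours(m,cv2.RETR_EXTERNAL,cv2.CHAIN_APPROX_NONE)[0]:
    if cv2.contourArea(ct)>400:
        b=cv2.boxPoints(cv2.minAreaRect(ct));print(cv2.contourArea(ct),[ray(c,*p,.022)[:2].round(3).tolist() for p in b])
E
```

```text
d cm [-7.54 -0.31  9.1 ] rv [ 0.    -0.002 -0.003] q [ 0.84  0.94 -0.87  1.35  0.49  1.84  1.22] t 21.1833
d cm [-12.24  -0.3   14.68] rv [ 0.    -0.002 -0.003] q [ 0.84  0.94 -0.87  1.35  0.49  1.84  1.22] t 21.1833
848.0 [[0.464, -0.298], [0.452, -0.296], [0.467, -0.24], [0.479, -0.244]]
3937.0 [[0.276, -0.321], [0.216, -0.255], [0.292, -0.208], [0.345, -0.273]]
4181.0 [[-0.01, -0.1], [0.04, 0.085], [0.132, 0.043], [0.086, -0.129]]
```

Emit:
{"name": "play_rows", "arguments": {
  "moves": "8.5 -3 -0.1 3.6 0 0 0;8.5 -6 -0.2 7.2 0 0 0;8.5 -9 -0.3 10.8 0 0 0;8.5 -10.8 -0.3 13 0 0 0;8.5 -11.6 -0.3 14 0 0 0;8.5 -12.2 -0.3 14.7 0 0 0;8.5 -12.2 -0.3 14.7 0 0 0;8.5 -12.2 -0.3 14.7 0 0 0;8.5 -12.2 -0.3 14.7 0 0 0"
}}

```text
t: 21.98
eef_pos: [0.441, -0.2616, 0.0123]
orientation: [-0.336, 0.122, 0.933, 0.044]
contact_force: [-0.2, 0.4, 0.2]
opening: 0.0851
gripper_force: 0.0
```

Emit:
{"name": "play_rows", "arguments": {
  "moves": "5 0 0 0 0 0 0;5 0 0 0 0 0 0;5 0 0 0 0 0 0;5 0 0 0 0 0 0;5 0 0 0 0 0 0;5 0 0 0 0 0 0;5 0 0 0 0 0 0;5 0 0 0 0 0 0;5 0 0 0 0 0 0",
  "force": 70
}}

```text
t: 22.73
eef_pos: [0.4407, -0.2622, 0.0118]
orientation: [-0.337, 0.122, 0.933, 0.044]
contact_force: [1.4, -1.9, 6.1]
opening: 0.06
gripper_force: 76.1
```

Emit:
{"name": "play_rows", "arguments": {
  "moves": "5 1.2 0 -1.5 0 0 0;5 3 0 -4 0 0 0;5 5 0 -7 0 0 0;5 7 0 -10 0 0 0;5 9 0 -13 0 0 0;5 11 0 -16 0 0 0;5 11 0 -18 0 0 0;5 11 0 -18 0 0 0"
}}

```text
t: 23.4
eef_pos: [0.4723, -0.2691, 0.2225]
orientation: [-0.333, 0.123, 0.934, 0.044]
contact_force: [0.4, 0.4, -2.4]
opening: 0.06
gripper_force: 76.0
```

```bash
python3 - <<'E'
from h import *
plan([.50,-.09,.27],tool(-40,5,1))
E
```

```text
d cm [ 4.51 18.02 -2.45] rv [-0.132 -0.759  0.428] q [ 0.79  0.95 -0.86  1.22  0.5   1.92  1.26] t 23.4
```

Emit:
{"name": "play_rows", "arguments": {
  "moves": "5 0.5 2 -0.5 -0.02 -0.09 0.05;5 1 4 -0.8 -0.03 -0.18 0.1;5 1.5 6 -1 -0.05 -0.27 0.15;5 2 8 -1.2 -0.06 -0.36 0.2;5 2.5 10 -1.5 -0.08 -0.45 0.25;5 3 12 -1.8 -0.1 -0.54 0.3;5 3.7 14 -2.1 -0.11 -0.63 0.36;5 4.5 16 -2.4 -0.12 -0.7 0.4;5 4.5 18 -2.4 -0.132 -0.76 0.428;5 4.5 18 -2.4 -0.132 -0.76 0.428;5 4.5 18 -2.4 -0.132 -0.76 0.428"
}}

```text
t: 24.32
eef_pos: [0.495, -0.0892, 0.2651]
orientation: [0.035, 0.339, 0.94, -0.016]
contact_force: [0.2, -1.7, -1.3]
opening: 0.0596
gripper_force: 76.2
```

```bash
python3 - <<'E'
from h import *
O=np.array([.585,.1905,0]);T=O+.015*u(85.2);T[2]=.25
plan(T,tool(-94.8,50,1)); print(bot.get_obs()['eef_pos'],bot.get_obs()['opening'])
E
```

```text
d cm [11.86 28.51  0.4 ] rv [ 0.445 -0.729  0.88 ] q [ 0.73  0.44 -0.91  1.82  0.48  1.04  0.52] t 24.3167
[ 0.49500138 -0.08922393  0.26505074] 0.05963826647099297
```

Emit:
{"name": "play_rows", "arguments": {
  "moves": "5 1.2 2.8 0 0.04 -0.07 0.09;5 2.4 5.7 0 0.09 -0.14 0.17;5 3.6 8.5 0 0.13 -0.21 0.26;5 4.8 11.4 0 0.18 -0.29 0.35;5 6 14.2 0 0.22 -0.36 0.44;5 7.1 17.1 0 0.27 -0.43 0.52;5 8.3 20 0 0.31 -0.51 0.61;5 9.5 23 0 0.35 -0.58 0.7;5 10.7 26 0.2 0.4 -0.65 0.79;5 11.9 28.5 0.4 0.445 -0.729 0.88;5 11.9 28.5 0.4 0.445 -0.729 0.88;5 11.9 28.5 0.4 0.445 -0.729 0.88"
}}

```text
t: 25.32
eef_pos: [0.5886, 0.2065, 0.2443]
orientation: [0.285, 0.666, 0.613, -0.314]
contact_force: [-0.6, -0.5, -2.7]
opening: 0.06
gripper_force: 76.2
```

```bash
python3 - <<'E'
from h import *
O=np.array([.585,.1905,0]);T=O+.015*u(85.2);T[2]=.1
plan(T,tool(-94.8,50,1));T[2]=.066
plan(T,tool(-94.8,50,1))
o=bot.get_obs();print(o['eef_pos'],o['opening'])
for n in('scene','side'):
    cv2.imwrite(f'pics/{n}_p4.png',bot.read_camera(n)[:,:,::-1])
a=[cv2.resize(cv2.imread(f'pics/{n}_p4.png')[y:y+h_,x:x+w],None,fx=3,fy=3) for n,(x,y,w,h_) in dict(scene=(330,100,133,200),side=(250,70,133,200)).items()]
cv2.imwrite('pics/p4.png',np.hstack(a))
E
```

```text
d cm [11.   -0.14  9.33] rv [-0.005  0.003  0.003] q [-0.49  0.89 -0.37  1.17  0.8   1.87 -0.98] t 25.3167
d cm [13.62 -0.12 11.51] rv [-0.005  0.003  0.003] q [-0.49  0.89 -0.37  1.17  0.8   1.87 -0.98] t 25.3167
[0.58858729 0.2064994  0.24425461] 0.060033361753114876
```

View pics/p4.png

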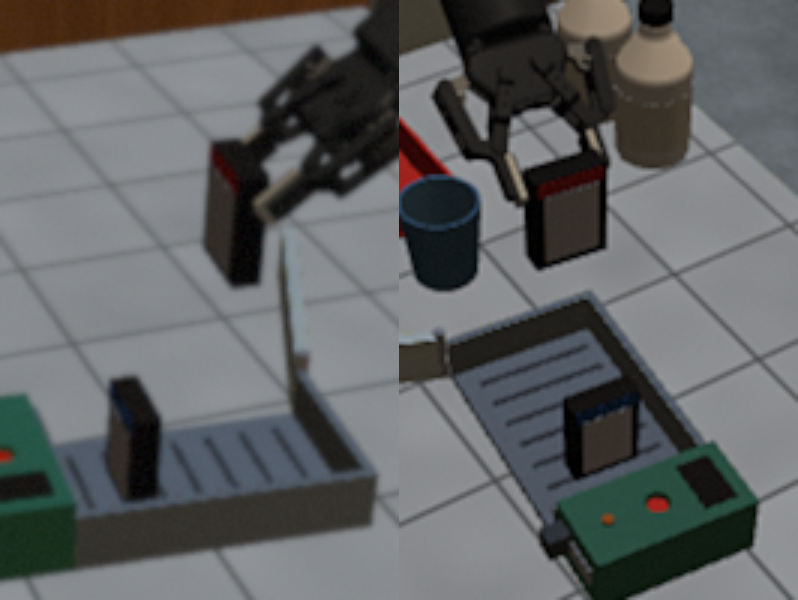

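Red is held upright (crop 237,215) with plenty of space to blue. Lowering it.

Emit:
{"name": "play_rows", "arguments": {
  "moves": "5 2.3 0 2 0 0 0;5 4.6 0 4 0 0 0;5 7 -0.1 6 0 0 0;5 9 -0.1 7.6 0 0 0;5 11 -0.1 9.3 0 0 0;5 12.2 -0.1 10.3 0 0 0;5 13 -0.1 11 0 0 0;5 13.6 -0.1 11.5 0 0 0;5 13.6 -0.1 11.5 0 0 0;5 13.6 -0.1 11.5 0 0 0;5 13.6 -0.1 11.5 0 0 0"
}}

```text
t: 26.33
eef_pos: [0.5893, 0.2037, 0.0745]
orientation: [0.286, 0.67, 0.611, -0.309]
contact_force: [-0.4, -0.1, -2.4]
opening: 0.06
gripper_force: 76.3
```

Emit:
{"name": "play_rows", "arguments": {
  "moves": "5 0.08 0 0.06 0 0 0;5 0.15 0 0.13 0 0 0;5 0.23 0 0.19 0 0 0;5 0.23 0 0.19 0 0 0"
}}

```text
t: 26.67
eef_pos: [0.5886, 0.2034, 0.0701]
orientation: [0.286, 0.669, 0.612, -0.311]
contact_force: [-1.2, 1.0, -1.8]
opening: 0.0599
gripper_force: 76.3
```

Emit:
{"name": "play_rows", "arguments": {
  "moves": "5 0.08 0 0.06 0 0 0;5 0.15 0 0.13 0 0 0;5 0.15 0 0.13 0 0 0"
}}

```text
t: 26.92
eef_pos: [0.5885, 0.2032, 0.0678]
orientation: [0.286, 0.669, 0.612, -0.311]
contact_force: [0.3, -1.0, -2.2]
opening: 0.0598
gripper_force: 76.3
```

Emit:
{"name": "play_rows", "arguments": {
  "moves": "5 0.1 0 0.08 0 0 0;5 0.2 0 0.17 0 0 0;5 0.31 0 0.26 0 0 0;5 0.31 0 0.26 0 0 0"
}}

```text
t: 27.25
eef_pos: [0.5885, 0.2032, 0.0636]
orientation: [0.286, 0.669, 0.612, -0.311]
contact_force: [0.4, 0.2, -1.5]
opening: 0.06
gripper_force: 76.3
```

Emit:
{"name": "play_rows", "arguments": {
  "moves": "5 0.08 0 0.06 0 0 0;5 0.15 0 0.13 0 0 0;5 0.15 0 0.13 0 0 0"
}}

```text
t: 27.5
eef_pos: [0.5886, 0.2032, 0.0618]
orientation: [0.286, 0.669, 0.612, -0.311]
contact_force: [0.3, 0.0, -2.4]
opening: 0.0598
gripper_force: 76.3
```

Emit:
{"name": "play_rows", "arguments": {
  "moves": "5 0.08 0 0.06 0 0 0;5 0.12 0 0.1 0 0 0;5 0.12 0 0.1 0 0 0"
}}

```text
t: 27.75
eef_pos: [0.5886, 0.2032, 0.0604]
orientation: [0.286, 0.669, 0.612, -0.311]
contact_force: [0.6, 0.2, -1.5]
opening: 0.0598
gripper_force: 76.3
```

Emit:
{"name": "play_rows", "arguments": {
  "moves": "5 0.08 0 0.06 0 0 0;5 0.12 0 0.1 0 0 0;5 0.12 0 0.1 0 0 0"
}}

```text
t: 28.0
eef_pos: [0.5886, 0.2035, 0.0603]
orientation: [0.286, 0.669, 0.611, -0.311]
contact_force: [-1.3, 2.2, 5.1]
opening: 0.0599
gripper_force: 76.8
```

Emit:
{"name": "play_rows", "arguments": {
  "moves": "5 0.08 0 0.06 0 0 0;5 0.12 0 0.1 0 0 0;5 0.12 0 0.1 0 0 0"
}}

```text
t: 28.25
eef_pos: [0.5886, 0.2035, 0.0602]
orientation: [0.287, 0.669, 0.611, -0.311]
contact_force: [-2.8, 2.5, 10.1]
opening: 0.0602
gripper_force: 77.3
```

Emit:
{"name": "play_rows", "arguments": {
  "moves": "5 -0.12 0 -0.1 0 0 0;5 -0.12 0 -0.1 0 0 0;6.2 -0.12 0 -0.1 0 0 0;6.3 -0.12 0 -0.1 0 0 0;6.5 -0.12 0 -0.1 0 0 0;6.8 -0.12 0 -0.1 0 0 0;7.2 -0.12 0 -0.1 0 0 0;7.4 -0.12 0 -0.1 0 0 0;7.4 -0.12 0 -0.1 0 0 0",
  "force": 20
}}

```text
t: 29.0
eef_pos: [0.5887, 0.2031, 0.0586]
orientation: [0.286, 0.669, 0.612, -0.311]
contact_force: [-0.2, -0.5, 0.5]
opening: 0.0741
gripper_force: 0.0
```

Emit:
{"name": "play_rows", "arguments": {
  "moves": "7.4 0 0 -1 0 0 0;7.4 0 0 -2.5 0 0 0;7.4 0 0 -4.5 0 0 0;7.4 0 0 -7 0 0 0;7.4 -2 0 -10 0 0 0;7.4 -5 0 -13 0 0 0;7.4 -8 0 -14 0 0 0;7.4 -8 0 -14 0 0 0"
}}

```text
t: 29.67
eef_pos: [0.5951, 0.2599, 0.2187]
orientation: [0.287, 0.673, 0.61, -0.305]
contact_force: [1.5, -0.6, 1.1]
opening: 0.0741
gripper_force: 0.0
```

```bash
python3 - <<'E'
from k import *
for n in('scene','side'):
    cv2.imwrite(f'pics/{n}_p5.png',bot.read_camera(n)[:,:,::-1])
a=[cv2.resize(cv2.imread(f'pics/{n}_p5.png')[y:y+h_,x:x+w],None,fx=3,fy=3) for n,(x,y,w,h_) in dict(scene=(330,120,133,200),side=(250,90,133,200)).items()]
cv2.imwrite('pics/p5.png',np.hstack(a))
o=bot.get_obs();print(o['eef_pos'],o['joint_pos'].round(2) if hasattr(o['joint_pos'],'round') else o['joint_pos'])
O=np.array([.585,.1905,0]);H=O+(-.071)*u(-4.8)+.113*u(85.2);print('hinge',H)
E
```

```text
[0.59364831 0.25933674 0.21248234] [-0.56  0.98 -0.36  1.05  0.79  1.9  -1.01]
hinge [0.5237046  0.30904482 0.        ]
```

View pics/p5.png

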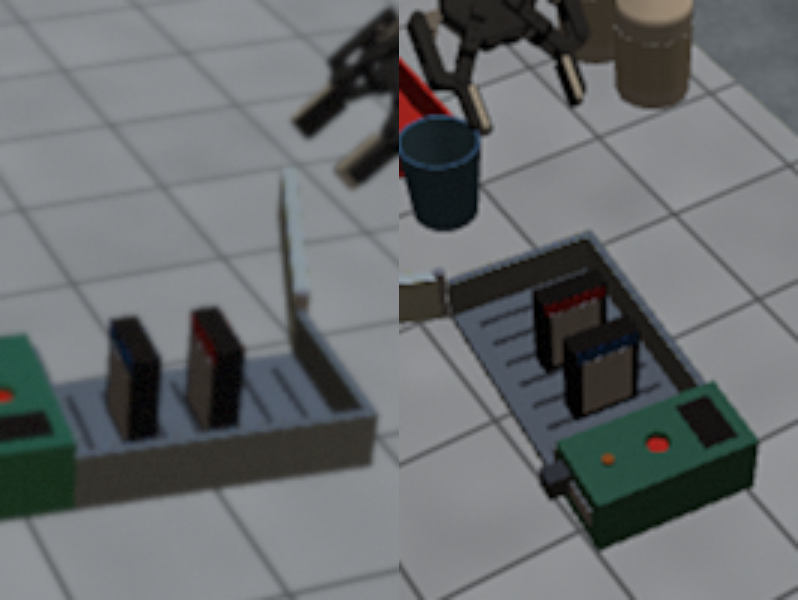

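Both holders stand upright and apart (crop 135,380 and 215,370). Now the door. I'll approach its outer face from the left with the fingers shut.

```bash
cat > door.py <<'E'
from k import *
H=np.array([.521,.309,0])
def dp(deg,off,rho=.15,z=.03):
    e=u(265.2-deg);n=u(175.2-deg);p=H+rho*e+off*n;p[2]=z;return p
E
python3 - <<'E'
from door import *
c=bot.get_calibration('side');print('cup',ray(c,264,135,.085))
p=dp(109,.07,z=.2);print(p);plan(p,tool(-94.8,0,1))
for d in(109,80,50,20,0):
    q,e,a=ik(dp(d,.02),tool(-94.8,0,1),np.array([-.5,.8,0,1.7,0,.8,0]),2);print(d,dp(d,.02).round(3),q.round(2),round(e,3))
E
```

```text
cup [0.593851   0.44754456 0.085     ]
[0.41200422 0.43357897 0.2       ]
d cm [ 11.04 -19.65 -11.28] rv [ 0.003  0.868 -0.007] q [-0.56  0.98 -0.36  1.05  0.79  1.9  -1.01] t 29.7667
109 [0.392 0.388 0.03 ] [-0.9   0.75  0.21  1.89 -0.28  0.53 -0.58] 0.0
80 [0.37  0.315 0.03 ] [-0.81  0.7   0.19  2.06 -0.3   0.41 -0.47] 0.0
50 [0.387 0.239 0.03 ] [-0.63  0.68  0.15  2.13 -0.27  0.35 -0.34] 0.0
20 [0.44  0.181 0.03 ] [-0.46  0.69  0.13  2.08 -0.22  0.39 -0.24] 0.0
0 [0.489 0.161 0.03 ] [-0.39  0.71  0.13  1.98 -0.19  0.46 -0.2 ] 0.0
```

Emit:
{"name": "play_rows", "arguments": {
  "moves": "0 -2 -1 -3 0 0.1 0;0 -2 -3 -5 0 0.2 0;0 -1 -5.5 -6 0 0.3 0;0 1 -8 -7 0 0.4 0;0 3 -10.5 -8 0 0.5 0;0 5 -13 -9 0 0.6 0;0 7 -15 -10 0 0.7 0;0 9 -17 -10.7 0 0.8 0;0 11 -19.6 -11.3 0 0.868 0;0 11 -19.6 -11.3 0 0.868 0;0 11 -19.6 -11.3 0 0.868 0"
}}

```text
t: 30.68
eef_pos: [0.4096, 0.4322, 0.1969]
orientation: [0.002, 0.736, 0.677, -0.003]
contact_force: [0.1, -0.1, 0.4]
opening: -0.0001
gripper_force: 0.0
```

```bash
python3 - <<'E'
from door import *
R=tool(-94.8,0,1)
plan(dp(109,.07),R)
o=bot.get_obs();p0=np.array([*dp(109,.07)])
for d in(109,100,90,80,70,60,50,40,30,20,10,5,0,-3): print(d,(R.T@(dp(d,.02)-p0)*100).round(1))
print(o['eef_pos'])
E
```

```text
d cm [ 0.27  0.24 16.68] rv [-0.001  0.007 -0.001] q [-0.45  0.65 -0.67  1.62  0.45  1.05 -1.34] t 30.6833
109 [-4.7 -1.6  0. ]
100 [-6.9 -2.5  0. ]
90 [-9.5 -3.1  0. ]
80 [-12.1  -3.2   0. ]
70 [-14.8  -2.9   0. ]
60 [-17.3  -2.1   0. ]
50 [-19.6  -0.9   0. ]
40 [-21.7   0.7   0. ]
30 [-23.5   2.7   0. ]
20 [-24.9   4.9   0. ]
10 [-25.9   7.3   0. ]
5 [-26.3   8.6   0. ]
0 [-26.5   9.9   0. ]
-3 [-26.6  10.7   0. ]
[0.40961249 0.43220818 0.19685963]
```

Emit:
{"name": "play_rows", "arguments": {
  "moves": "0 0.3 0.2 4 0 0 0;0 0.3 0.2 8 0 0 0;0 0.3 0.2 12 0 0 0;0 0.3 0.2 15 0 0 0;0 0.3 0.2 16.7 0 0 0;0 0.3 0.2 16.7 0 0 0;0 0.3 0.2 16.7 0 0 0"
}}

```text
t: 31.27
eef_pos: [0.4152, 0.4345, 0.0301]
orientation: [0.003, 0.738, 0.675, -0.002]
contact_force: [-0.4, 0.4, 0.7]
opening: -0.0004
gripper_force: 0.0
```

Emit:
{"name": "play_rows", "arguments": {
  "moves": "0 -2.4 -0.8 0 0 0 0;0 -4.7 -1.6 0 0 0 0;0 -5.8 -2 0 0 0 0;0 -6.9 -2.5 0 0 0 0;0 -8.2 -2.8 0 0 0 0;0 -9.5 -3.1 0 0 0 0;0 -10.8 -3.2 0 0 0 0;0 -12.1 -3.2 0 0 0 0;0 -13.5 -3 0 0 0 0;0 -14.8 -2.9 0 0 0 0;0 -16 -2.5 0 0 0 0;0 -17.3 -2.1 0 0 0 0"
}}

```text
t: 32.27
eef_pos: [0.3792, 0.2642, 0.0325]
orientation: [0.002, 0.738, 0.675, 0.001]
contact_force: [-0.6, 1.4, 0.6]
opening: 0.0005
gripper_force: 0.3
```

```bash
python3 - <<'E'
from door import *
R=tool(-94.8,0,1)
o=bot.get_obs();plan(dp(60,.02),R)
for d in(50,40,30,20,15,10,7): print(d,(R.T@(dp(d,.02)-dp(60,.02))*100).round(1))
cv2.imwrite('pics/d1.png',bot.read_camera('side')[60:360,170:470,::-1])
E
```

```text
d cm [-0.11 -0.24  0.25] rv [ 0.004  0.002 -0.005] q [-0.34  0.71 -0.47  2.13  0.73  0.46 -1.48] t 32.2667
50 [-2.3  1.2  0. ]
40 [-4.4  2.8  0. ]
30 [-6.2  4.8  0. ]
20 [-7.6  7.   0. ]
15 [-8.2  8.2  0. ]
10 [-8.7  9.4  0. ]
7 [-8.9 10.2  0. ]
```

View pics/d1.png

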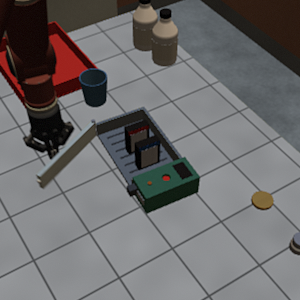

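The door (crop 65,155) is following the fingers and is about half shut. Continuing.

Emit:
{"name": "play_rows", "arguments": {
  "moves": "0 -1.2 0.4 0 0 0 0;0 -2.4 1 0 0 0 0;0 -3.5 1.8 0 0 0 0;0 -4.5 2.6 0 0 0 0;0 -5.4 3.6 0 0 0 0;0 -6.3 4.6 0 0 0 0;0 -7 5.7 0 0 0 0;0 -7.7 6.8 0 0 0 0;0 -8.3 8 0 0 0 0;0 -8.8 9.2 0 0 0 0;0 -9 10 0 0 0 0"
}}

```text
t: 33.23
eef_pos: [0.4713, 0.1644, 0.0323]
orientation: [0.002, 0.738, 0.674, -0.001]
contact_force: [-0.6, 0.3, -1.1]
opening: -0.0002
gripper_force: 0.1
```

Emit:
{"name": "play_rows", "arguments": {
  "moves": "0 -0.1 0.4 0 0 0 0;0 -0.2 0.8 0 0 0 0;0 -0.2 1.2 0 0 0 0;0 -0.2 1.6 0 0 0 0;0 -0.2 1.6 0 0 0 0"
}}

```text
t: 33.65
eef_pos: [0.4834, 0.1629, 0.0322]
orientation: [0.001, 0.737, 0.676, -0.002]
contact_force: [-0.1, -0.4, -0.2]
opening: -0.0002
gripper_force: 0.0
```

Emit:
{"name": "play_rows", "arguments": {
  "moves": "0 0 0.2 0 0 0 0;0 0 0.4 0 0 0 0;0 0 0.6 0 0 0 0;0 0 0.6 0 0 0 0"
}}

```text
t: 33.98
eef_pos: [0.4845, 0.1629, 0.0321]
orientation: [-0.001, 0.736, 0.676, -0.006]
contact_force: [-12.7, 0.3, 7.1]
opening: 0.0
gripper_force: 6.6
```

Emit:
{"name": "play_rows", "arguments": {
  "moves": "0 0 0.2 0 0 0 0;0 0 0.4 0 0 0 0;0 0 0.6 0 0 0 0;0 0 0.6 0 0 0 0"
}}

```text
t: 34.32
eef_pos: [0.4846, 0.1627, 0.0321]
orientation: [-0.003, 0.736, 0.677, -0.01]
contact_force: [-22.7, 1.8, 16.6]
opening: -0.0001
gripper_force: 11.8
```

Emit:
{"name": "play_rows", "arguments": {
  "moves": "0 0 0.2 0 0 0 0;0 0 0.4 0 0 0 0;0 0 0.4 0 0 0 0"
}}

```text
t: 34.57
eef_pos: [0.4847, 0.1626, 0.032]
orientation: [-0.005, 0.735, 0.678, -0.013]
contact_force: [-28.9, 2.0, 21.6]
opening: 0.0001
gripper_force: 15.2
```

Emit:
{"name": "play_rows", "arguments": {
  "moves": "0 0 -1.5 0 0 0 0;0 0 -4 0 0 0 0;0 0 -6 -3 0 0 0;0 0 -6 -7 0 0 0;0 0 -6 -11 0 0 0;0 0 -6 -15 0 0 0;0 0 -6 -19 0 0 0;0 0 -6 -22 0 0 0;0 0 -6 -22 0 0 0"
}}

```text
t: 35.32
eef_pos: [0.4448, 0.1702, 0.2587]
orientation: [0.005, 0.738, 0.675, 0.006]
contact_force: [-0.1, 0.5, -0.8]
opening: 0.0005
gripper_force: 0.0
```

```bash
python3 - <<'E'
from k import *
np.set_printoptions(precision=4,suppress=True)
im={n:bot.read_camera(n) for n in('scene','side')};C={n:bot.get_calibration(n) for n in im}
for n in im: cv2.imwrite(f'pics/{n}_q.png',im[n][:,:,::-1])
# brass: stylus head & stand
for n in im:
    h=cv2.cvtColor(im[n],cv2.COLOR_RGB2HSV);m=((h[...,0]>14)&(h[...,0]<28)&(h[...,1]>110)&(h[...,2]>60)).astype(np.uint8)
    k,l,s,c=cv2.connectedComponentsWithStats(m)
    print(n,[(s[i].tolist(),c[i].round(1).tolist()) for i in range(1,k) if 15<s[i][4]<900])
# door: bright fraction along expected closed top line z=.056 and at outer band in side view
O=np.array([.585,.1905,0])
for n in im:
  for dx in(-.077,-.071,-.066):
    print(n,dx,[im[n][tuple(np.round(proj(C[n],O+dx*u(-4.8)+y*u(85.2)+[0,0,.056])).astype(int)[::-1])].tolist() for y in(.05,0,-.05,-.1)])
print(bot.get_obs()['eef_pos'])
E
```

```text
scene [([184, 0, 42, 37, 691], [204.2, 17.5]), ([162, 8, 5, 10, 20], [164.2, 12.3]), ([164, 19, 6, 16, 34], [166.7, 27.0]), ([565, 79, 37, 18, 146], [583.1, 88.9]), ([603, 96, 37, 19, 63], [619.0, 104.3]), ([94, 225, 16, 40, 204], [102.0, 243.6]), ([45, 261, 8, 15, 30], [48.8, 267.1]), ([44, 306, 8, 11, 24], [47.0, 312.0]), ([22, 323, 11, 9, 21], [26.3, 326.2]), ([0, 330, 63, 27, 776], [28.8, 342.3]), ([272, 331, 26, 21, 451], [284.5, 340.9])]
side [([422, 251, 21, 18, 287], [432.2, 259.7]), ([426, 404, 11, 12, 103], [431.1, 409.2]), ([521, 423, 59, 57, 718], [548.1, 453.3])]
scene -0.077 [[119, 128, 133], [132, 143, 149], [125, 134, 137], [121, 130, 134]]
scene -0.071 [[99, 99, 92], [96, 95, 85], [109, 111, 106], [98, 98, 91]]
scene -0.066 [[88, 81, 66], [88, 83, 67], [84, 80, 67], [90, 85, 69]]
side -0.077 [[133, 143, 150], [123, 133, 137], [131, 142, 149], [131, 142, 148]]
side -0.071 [[74, 82, 95], [73, 81, 94], [73, 81, 93], [72, 78, 91]]
side -0.066 [[79, 87, 99], [77, 85, 96], [74, 82, 93], [79, 85, 98]]
[0.4422 0.1676 0.2536]
```

The door's white top edge lies evenly along the closed line in both views, so it is shut. I'll check whether the stand has moved since the start.

```bash
python3 - <<'E'
from k import *
np.set_printoptions(precision=4,suppress=True)
C={n:bot.get_calibration(n) for n in('scene','side')};hd={}
for f in('scene0','side0','scene_q','side_q'):
    im=cv2.imread(f'pics/{f}.png');h=cv2.cvtColor(im,cv2.COLOR_BGR2HSV);m=((h[...,0]>14)&(h[...,0]<28)&(h[...,1]>110)&(h[...,2]>60)).astype(np.uint8)
    k,l,s,c=cv2.connectedComponentsWithStats(m)
    for i in range(1,k):
        if s[i][4]>60 and ((('scene' in f) and 80<c[i][0]<125 and 200<c[i][1]<290) or (('side' in f) and 400<c[i][0]<450 and 380<c[i][1]<440)):
            y,x=np.nonzero(l==i);t=y.min();print(f,s[i],c[i]);hd[f]=(x[y<t+7].mean(),t+3)
            print('top rows',hd[f])
for a,b in(('scene0','side0'),('scene_q','side_q')): print(tri(C['scene'],hd[a],C['side'],hd[b]))
plan([.48,-.36,.3],tool(-94.8,0,1))
E
```

```text
scene0 [ 92 226  16  39 200] [100.38 244.  ]
top rows (np.float64(96.26415094339623), np.int64(229))
side0 [429 405  12  11 102] [434.598  409.8235]
top rows (np.float64(434.4225352112676), np.int64(408))
scene_q [ 94 225  16  40 204] [102.0098 243.5931]
top rows (np.float64(98.46153846153847), np.int64(228))
side_q [426 404  11  12 103] [431.068  409.2039]
top rows (np.float64(430.8333333333333), np.int64(407))
[ 0.4623 -0.4247  0.1439]
[ 0.4585 -0.4203  0.1433]
d cm [-52.23   8.46  -4.45] rv [ 0.006  0.003 -0.005] q [ 0.18  0.41 -0.83  1.87  0.37  1.01 -0.9 ] t 35.4167
```

Emit:
{"name": "play_rows", "arguments": {
  "moves": "6 -4 0.5 -4.5 0 0 0;6 -8 1 -4.5 0 0 0;6 -12 2 -4.5 0 0 0;6 -16 2.5 -4.5 0 0 0;6 -20 3 -4.5 0 0 0;6 -24 4 -4.5 0 0 0;6 -28 4.5 -4.5 0 0 0;6 -32 5 -4.5 0 0 0;6 -36 6 -4.5 0 0 0;6 -40 6.5 -4.5 0 0 0;6 -44 7 -4.5 0 0 0;6 -48 8 -4.5 0 0 0"
}}

```text
t: 36.42
eef_pos: [0.4765, -0.3178, 0.297]
orientation: [0.0, 0.738, 0.675, -0.002]
contact_force: [1.4, 0.2, -0.5]
opening: 0.0602
gripper_force: 0.0
```

```bash
python3 - <<'E'
from k import *
plan([.4585,-.38,.30],tool(-94.8,0,1))
im=bot.read_camera('wrist');c=bot.get_calibration('wrist');cv2.imwrite('pics/wq.png',im[:,:,::-1])
print('cam at',(-c['R'].T@c['t']).round(3),proj(c,[.4585,-.42,.148]),proj(c,[.4585,-.42,.06]))
h=cv2.cvtColor(im,cv2.COLOR_RGB2HSV);m=((h[...,0]>12)&(h[...,0]<30)&(h[...,1]>100)&(h[...,2]>50)).astype(np.uint8)
k,l,s,ce=cv2.connectedComponentsWithStats(m)
print([(s[i].tolist(),ce[i].round(1).tolist(),ray(c,*ce[i],.148).round(4)) for i in range(1,k) if s[i][4]>200])
E
```

```text
d cm [-6.36 -1.24 -0.28] rv [-0.002  0.003 -0.005] q [ 1.01  0.52 -0.75  1.54  0.37  1.23  0.11] t 36.4167
cam at [ 0.485 -0.248  0.437] [312.94729777 311.38204817] [314.68969447 272.72333337]
[([253, 283, 135, 66, 1118], [321.6, 327.4], array([ 0.4649, -0.4386,  0.148 ])), ([440, 322, 15, 25, 216], [448.8, 333.9], array([ 0.5881, -0.4588,  0.148 ])), ([36, 340, 153, 21, 2015], [111.2, 348.6], array([ 0.2541, -0.441 ,  0.148 ])), ([252, 344, 153, 81, 5542], [332.4, 385.2], array([ 0.4688, -0.5089,  0.148 ])), ([176, 418, 22, 58, 762], [187.0, 444.4], array([ 0.3   , -0.5734,  0.148 ]))]
```

```bash
python3 - <<'E'
import cv2,numpy as np
h=cv2.cvtColor(cv2.imread('pics/wq.png'),cv2.COLOR_BGR2HSV)[270:350:3,270:372:3]
for nm,i in(('H',0),('V',2)):
    print(nm); [print(' '.join('%3d'%v for v in r)) for r in h[...,i]]
E
```

```text
H
105 106 110 104 104 108 115   5   8   5   6   6  12  10  12   8  11   8  10   7  11   7   6   7   5 104 105 104 106 105 106 109 104 111
106 105 105 106 104 106 110   8  10   2  10   8   8   8   9   8  14   1  12   7   9   8   9   8   6 109 107 110 108 104 104 108 111 108
104 107 105 106 111 105 103   8   7   9   8  12  10   5  10  10   8  13  11   9  11   7  10   7   9 111 108 104 108 106 110 107 107 107
107 108 107 104 104 106 108  11   5  10  10   9  10   9  11   5   7  10   7   6   9  10  10  10   7 103 107 107 104 101 108 109 108 110
104 111 105 106 106 105 106   3   7   7   7  10   9   9   8  11   9  11   7   8  10  10  11  10   8 110 106 111 107 108 106 108 104 103
103 102 106 111 109 111 108 113   8   6  10   8  10  12  10  14  13  13   8  10   7  13   7   9   9 120 106 104 104 110 106 104 106 110
108 109 107 107 106 106 106 106  11   9   8   9  11  12  11  17  18  13   5  10  10   8   8  12  11   3 106 109 104 106 109 108 107 107
106 107 106 108 107 106 103 105   7   9   8   9   7   6  10  16  18  16   4  11   7   8   8  11  10   7 104 104 109 110 108 106 108 106
103 105 10
[... 5547 characters left out ...]
  77  94  99  97  90
133 125 112 109 104  97 100  87  84  84  85  85  97 110 127 136 117 114  85  67  69  87  98  97  91  73  71  74  86 100  88  85  69  68
 67  53  42  47  47  41  58  64  65  65  63  64  75 114 135 130 112  95  66  77  86 103 102  96  68  60  81  96 101  87  75  67  60  69
 63  56  63  67  71  88  84  82  69  64  67  74  88  92 118 113 110  84  85  95  92  97  90  70  61  59  75  75  59  40  44  48  45  49
 70  60  67  83  87  84  90  89  85  94 102  97  94  86  77  79  75  62  63  81  88  73  44  38  51  65  81  49  57  77  64  63  71  73
 90  99 105 107 118  99  79  73  78  92  89  87  82  76  83  64  59  72  89  92  77  48  49  67  68  62  70  78  83  84  76  88  98 105
```

Emit:
{"name": "play_rows", "arguments": {
  "moves": "6 -3 -0.6 -1 0 0 0;6 -6.4 -1.2 -1 0 0 0;6 -6.4 -1.2 -1 0 0 0;6 -6.4 -1.2 -1 0 0 0;6 -6.4 -1.2 -1 0 0 0;6 -6.4 -1.2 -1 0 0 0"
}}

```text
t: 36.97
eef_pos: [0.461, -0.376, 0.3085]
orientation: [0.001, 0.737, 0.676, -0.0]
contact_force: [-0.2, 0.1, 0.6]
opening: 0.0598
gripper_force: 0.0
```

```bash
cat > head.py <<'E'
from k import *
c=bot.get_calibration('wrist');im=bot.read_camera('wrist')
print('cam',(-c['R'].T@c['t']).round(3),bot.get_obs()['eef_pos'])
h=cv2.cvtColor(im,cv2.COLOR_RGB2HSV);m=((h[...,0]>16)&(h[...,0]<28)&(h[...,1]>100)&(h[...,2]>95)).astype(np.uint8)
m=cv2.morphologyEx(m,cv2.MORPH_OPEN,np.ones((7,7)))
for ct in cv2.findContours(m,cv2.RETR_EXTERNAL,cv2.CHAIN_APPROX_NONE)[0]:
    (x,y),r=cv2.minEnclosingCircle(ct)
    print(cv2.boundingRect(ct),cv2.contourArea(ct),(round(x),round(y),round(r)),ray(c,x,y,.147).round(4))
C={n:bot.get_calibration(n) for n in('scene','side')};hd={}
for n in C:
    im=bot.read_camera(n);h=cv2.cvtColor(im,cv2.COLOR_RGB2HSV);m=((h[...,0]>14)&(h[...,0]<28)&(h[...,1]>110)&(h[...,2]>60)).astype(np.uint8)
    k,l,s,ce=cv2.connectedComponentsWithStats(m)
    for i in range(1,k):
        if s[i][4]>60 and ((n=='scene' and 70<ce[i][0]<140 and 200<ce[i][1]<290) or (n=='side' and 380<ce[i][0]<470 and 370<ce[i][1]<450)):
            y,x=np.nonzero(l==i);t=y.min();hd[n]=(x[y<t+7].mean(),t+3)
print(hd)
if len(hd)==2: print(tri(C['scene'],hd['scene'],C['side'],hd['side']))
E
python3 head.py
```

```text
cam [ 0.468 -0.296  0.451] [ 0.46114868 -0.3760437   0.30889055]
(447, 287, 15, 60) 771.0 (457, 317, 30) [ 0.5886 -0.4921  0.147 ]
(312, 255, 19, 18) 263.0 (321, 263, 10) [ 0.4574 -0.4223  0.147 ]
{'scene': (np.float64(98.46153846153847), np.int64(228)), 'side': (np.float64(430.8333333333333), np.int64(407))}
[ 0.45852797 -0.42031477  0.14331721]
```

```bash
python3 - <<'E'
from k import *
plan([.458,-.4215,.20],tool(-94.8,0,1));plan([.458,-.4215,.088],tool(-94.8,0,1))
E
```

```text
d cm [-4.47  0.06 10.95] rv [ 0.002  0.003 -0.002] q [ 1.08  0.55 -0.74  1.46  0.38  1.28  0.22] t 37.1167
d cm [-4.43  0.03 22.15] rv [ 0.002  0.003 -0.002] q [ 1.08  0.55 -0.74  1.46  0.38  1.28  0.22] t 37.1167
```

Emit:
{"name": "play_rows", "arguments": {
  "moves": "6 -3 0 3.5 0 0 0;6 -4.5 0.1 7 0 0 0;6 -4.5 0.1 11 0 0 0;6 -4.5 0.1 11 0 0 0;6 -4.5 0.1 13 0 0 0;6 -4.5 0.1 15 0 0 0;6 -4.5 0.1 17 0 0 0;6 -4.5 0.1 19 0 0 0;6 -4.5 0.1 21 0 0 0;6 -4.5 0.1 22.2 0 0 0;6 -4.5 0.1 22.2 0 0 0;6 -4.5 0.1 22.2 0 0 0"
}}

```text
t: 38.12
eef_pos: [0.4591, -0.4234, 0.0888]
orientation: [0.003, 0.737, 0.675, -0.0]
contact_force: [0.7, -1.6, 0.5]
opening: 0.0599
gripper_force: 0.0
```

Emit:
{"name": "play_rows", "arguments": {
  "moves": "4 0 0 0 0 0 0;2.5 0 0 0 0 0 0;1 0 0 0 0 0 0;0.8 0 0 0 0 0 0;0.8 0 0 0 0 0 0;0.8 0 0 0 0 0 0;0.8 0 0 0 0 0 0;0.8 0 0 0 0 0 0",
  "force": 50
}}

```text
t: 38.78
eef_pos: [0.4591, -0.424, 0.0885]
orientation: [0.003, 0.738, 0.675, 0.0]
contact_force: [1.6, -0.2, 4.3]
opening: 0.0104
gripper_force: 48.9
```

Emit:
{"name": "play_rows", "arguments": {
  "moves": "0.8 0 0 -1 0 0 0;0.8 0 0 -2.5 0 0 0;0.8 0 0 -4.5 0 0 0;0.8 0 0 -7 0 0 0;0.8 0 0 -10 0 0 0;0.8 0 0 -13 0 0 0;0.8 0 0 -15 0 0 0;0.8 0 0 -15 0 0 0;0.8 0 0 -15 0 0 0"
}}

```text
t: 39.53
eef_pos: [0.4572, -0.4231, 0.2384]
orientation: [0.002, 0.738, 0.675, -0.001]
contact_force: [-0.4, 0.9, -0.3]
opening: 0.0108
gripper_force: 48.6
```

```bash
python3 - <<'E'
from k import *
np.set_printoptions(precision=4,suppress=True)
o=bot.get_obs();print(o['opening'],o['gripper_force'],o['eef_pos'])
plan([.57,-.03,.23],tool(-94.8,0,1))
# stand top hole in side/scene: dark-brown blob
for n in('scene','side'):
    im=bot.read_camera(n);cv2.imwrite(f'pics/{n}_st.png',im[:,:,::-1])
    c=bot.get_calibration(n)
    h=cv2.cvtColor(im,cv2.COLOR_RGB2HSV);m=((h[...,0]<16)&(h[...,1]>70)&(h[...,2]<110)).astype(np.uint8)
    p=proj(c,[.46,-.424,.06]).astype(int);W=45
    sub=np.zeros_like(m);sub[p[1]-W:p[1]+W,p[0]-W:p[0]+W]=m[p[1]-W:p[1]+W,p[0]-W:p[0]+W]
    k,l,s,ce=cv2.connectedComponentsWithStats(sub)
    print(n,p,[(s[i].tolist(),ce[i].round(1).tolist()) for i in range(1,k) if s[i][4]>100])
    # compare with start frame
    d=cv2.absdiff(im,cv2.imread(f'pics/{n}0.png')[:,:,::-1])[p[1]-40:p[1]+40,p[0]-40:p[0]+40];print('diff',(d.max(2)>40).sum())
E
```

```text
0.010843169774518793 48.574672631721114 [ 0.4572 -0.4231  0.2384]
d cm [40.16  7.75  0.69] rv [ 0.002  0.004 -0.005] q [ 1.11  0.65 -0.71  1.49  0.44  1.16  0.24] t 39.5333
scene [106 261] [([91, 251, 37, 43, 1137], [108.5, 272.1]), ([61, 257, 4, 49, 158], [62.6, 278.9])]
diff 224
side [425 425] [([397, 405, 52, 57, 1627], [422.2, 432.3])]
diff 896
```

Emit:
{"name": "play_rows", "arguments": {
  "moves": "0.8 3.5 0.5 0 0 0 0;0.8 7 1 0 0 0 0;0.8 10.5 2 0 0 0 0;0.8 14 2.5 0 0 0 0;0.8 17.5 3 0 0 0 0;0.8 21 4 0 0 0 0;0.8 25 5 0 0 0 0;0.8 29 5.5 0 0 0 0;0.8 33 6.3 0 0 0 0;0.8 36 7 0 0 0 0;0.8 39 7.5 0 0 0 0;0.8 40 7.7 0.2 0 0 0"
}}

```text
t: 40.63
eef_pos: [0.5693, -0.0249, 0.2335]
orientation: [-0.0, 0.735, 0.678, 0.0]
contact_force: [1.2, 0.5, 0.1]
opening: 0.0107
gripper_force: 48.6
```

Emit:
{"name": "play_rows", "arguments": {
  "moves": "0.8 0 0 0 0 0 0;0.8 0 0 0 0 0 0;0.8 0 0 0 0 0 0;0.8 0 0 0 0 0 0"
}}

```text
t: 40.97
eef_pos: [0.5693, -0.0346, 0.2337]
orientation: [0.002, 0.739, 0.674, -0.002]
contact_force: [0.3, -0.5, -0.9]
opening: 0.0108
gripper_force: 48.6
```

```bash
cat > btn.py <<'E'
from k import *
np.set_printoptions(precision=4,suppress=True)
for n in('wrist','scene','side'):
    c=bot.get_calibration(n);im=bot.read_camera(n);cv2.imwrite(f'pics/{n}_b.png',im[:,:,::-1])
    h=cv2.cvtColor(im,cv2.COLOR_RGB2HSV);m=(((h[...,0]<6)|(h[...,0]>174))&(h[...,1]>150)&(h[...,2]>90)).astype(np.uint8)
    p=proj(c,[.573,.041,.055]);k,l,s,ce=cv2.connectedComponentsWithStats(m)
    print(n,p,[(s[i].tolist(),ce[i].round(1).tolist(),ray(c,*ce[i],.054)) for i in range(1,k) if s[i][4]>8 and np.linalg.norm(ce[i]-p)<60])
o=bot.get_obs();print(o['eef_pos'],o['orientation'],o['opening'])
E
python3 btn.py
```

```text
wrist [317.2499 127.7668] [([308, 118, 20, 20, 295], [317.5, 127.3], array([0.5732, 0.0414, 0.054 ]))]
scene [329.3031 252.7037] [([327, 251, 7, 3, 17], [329.7, 251.9], array([0.5689, 0.0432, 0.054 ]))]
side [336.7014 237.8533] [([333, 236, 7, 5, 30], [335.9, 237.8], array([0.5719, 0.0429, 0.054 ]))]
[ 0.5696 -0.0333  0.2342] [ 0.0022  0.7386  0.6741 -0.0008] 0.010651859543984708
```

```bash
python3 - <<'E'
from k import *
np.set_printoptions(precision=4,suppress=True)
e=np.array([.5696,-.0333,.2342]);tp={}
for n in('scene','side'):
    c=bot.get_calibration(n);im=cv2.imread(f'pics/{n}_b.png')
    h=cv2.cvtColor(im,cv2.COLOR_BGR2HSV);m=((h[...,0]>13)&(h[...,0]<30)&(h[...,1]>80)&(h[...,2]>40)).astype(np.uint8)
    p=proj(c,e-[0,0,.0805]);q=proj(c,e-[0,0,.02]);print(n,'pred tip',p,'near tcp',q)
    x0,y0=p.astype(int)-[25,50]
    k,l,s,ce=cv2.connectedComponentsWithStats(m)
    for i in range(1,k):
        if s[i][4]>25 and np.linalg.norm(ce[i]-(p+q)/2)<30:
            y,x=np.nonzero(l==i);b=y.max();print(s[i].tolist());tp[n]=(x[y>b-3].mean(),b+.5)
            print([(yy,x[y==yy].mean().round(1),(y==yy).sum()) for yy in range(y.min(),b+1,5)],tp[n])
if len(tp)==2:
    print('tip',tri(bot.get_calibration('scene'),tp['scene'],bot.get_calibration('side'),tp['side'])-e)
print(bot.get_obs()['eef_pos'])
plan([.573,.0415,.20],tool(-94.8,0,1))
E
```

```text
scene pred tip [294.2263 219.0484] near tcp [293.0512 193.2921]
[291, 187, 5, 32, 121]
[(187, np.float64(292.5), np.int64(4)), (192, np.float64(292.5), np.int64(4)), (197, np.float64(292.5), np.int64(4)), (202, np.float64(292.5), np.int64(4)), (207, np.float64(292.5), np.int64(4)), (212, np.float64(293.0), np.int64(5)), (217, np.float64(293.0), np.int64(1))] (np.float64(293.0), np.float64(218.5))
side pred tip [355.4329 231.4208] near tcp [357.1097 212.4348]
[353, 183, 11, 51, 182]
[(183, np.float64(361.5), np.int64(2)), (188, np.float64(361.5), np.int64(4)), (193, np.float64(360.0), np.int64(3)), (198, np.float64(359.5), np.int64(2)), (203, np.float64(359.0), np.int64(3)), (208, np.float64(358.5), np.int64(2)), (213, np.float64(357.0), np.int64(5)), (218, np.float64(356.0), np.int64(5)), (223, np.float64(356.0), np.int64(5)), (228, np.float64(355.5), np.int64(6)), (233, np.float64(355.0), np.int64(1))] (np.float64(355.6666666666667), np.float64(233.5))
tip [-0.0025 -0.0031 -0.0811]
[ 0.5696 -0.0333  0.2342]
d cm [ 7.49 -0.35  3.39] rv [ 0.002  0.004 -0.007] q [ 0.46  0.57 -0.72  1.64  0.42  1.08 -0.47] t 41.1167
```

Emit:
{"name": "play_rows", "arguments": {
  "moves": "0.8 2 0 0 0 0 0;0.8 5 -0.2 1 0 0 0;0.8 7.5 -0.3 2.5 0 0 0;0.8 7.5 -0.3 3.4 0 0 0;0.8 7.5 -0.3 3.4 0 0 0;0.8 7.5 -0.3 3.4 0 0 0;0.8 7.5 -0.3 3.4 0 0 0"
}}

```text
t: 41.7
eef_pos: [0.5741, 0.0414, 0.2004]
orientation: [0.003, 0.739, 0.674, -0.001]
contact_force: [0.6, -0.3, 0.3]
opening: 0.0112
gripper_force: 48.6
```

```bash
python3 - <<'E'
from k import *
print(bot.get_obs()['eef_pos'],bot.get_obs()['opening']);plan([.5735,.042,.15],tool(-94.8,0,1))
E
```

```text
[0.5740783  0.04135428 0.20043151] 0.011156842230177223
d cm [ 0.08 -0.08  5.04] rv [ 0.003  0.005 -0.008] q [ 0.31  0.61 -0.69  1.68  0.45  1.02 -0.62] t 41.7
```

Emit:
{"name": "play_rows", "arguments": {
  "moves": "0.8 0 0 1.5 0 0 0;0.8 0 0 3 0 0 0;0.8 0 0 4.3 0 0 0;0.8 0 0 5 0 0 0;0.8 0 0 5.5 0 0 0;0.8 0 0 5.9 0 0 0;0.8 0 0 5.9 0 0 0"
}}

```text
t: 42.28
eef_pos: [0.5737, 0.0426, 0.1409]
orientation: [0.002, 0.738, 0.675, -0.001]
contact_force: [0.4, 0.8, -0.5]
opening: 0.0106
gripper_force: 48.6
```

Emit:
{"name": "play_rows", "arguments": {
  "moves": "0.8 0 0 0.2 0 0 0;0.8 0 0 0.4 0 0 0;0.8 0 0 0.6 0 0 0;0.8 0 0 0.6 0 0 0"
}}

```text
t: 42.62
eef_pos: [0.5736, 0.043, 0.135]
orientation: [0.002, 0.738, 0.675, -0.001]
contact_force: [-0.9, 0.1, -0.9]
opening: 0.0108
gripper_force: 48.6
```

Emit:
{"name": "play_rows", "arguments": {
  "moves": "0.8 0 -0.03 0.1 0 0 0;0.8 -0.1 -0.03 0.2 0 0 0;0.8 -0.1 -0.03 0.2 0 0 0"
}}

```text
t: 42.87
eef_pos: [0.5736, 0.0426, 0.1334]
orientation: [0.002, 0.738, 0.675, 0.0]
contact_force: [-0.3, 0.6, 1.7]
opening: 0.0103
gripper_force: 48.8
```

Emit:
{"name": "play_rows", "arguments": {
  "moves": "0.8 0 0 0.1 0 0 0;0.8 0 0 0.2 0 0 0;0.8 0 0 0.2 0 0 0"
}}

```text
t: 43.12
eef_pos: [0.5736, 0.0426, 0.1313]
orientation: [0.002, 0.738, 0.675, 0.0]
contact_force: [-0.4, 0.2, 2.5]
opening: 0.0106
gripper_force: 49.0
```

Emit:
{"name": "play_rows", "arguments": {
  "moves": "0.8 0 0 0.1 0 0 0;0.8 0 0 0.2 0 0 0;0.8 0 0 0.2 0 0 0"
}}

```text
t: 43.37
eef_pos: [0.5738, 0.0427, 0.1302]
orientation: [0.002, 0.738, 0.675, 0.0]
contact_force: [-0.2, 0.8, 7.0]
opening: 0.0107
gripper_force: 49.5
```

Emit:
{"name": "play_rows", "arguments": {
  "moves": "0.8 0 0 0.1 0 0 0;0.8 0 0 0.1 0 0 0;0.8 0 0 0.1 0 0 0;0.8 0 0 0.1 0 0 0"
}}

```text
t: 43.7
eef_pos: [0.5739, 0.0428, 0.13]
orientation: [0.003, 0.738, 0.675, 0.0]
contact_force: [-1.3, 1.6, 11.6]
opening: 0.011
gripper_force: 49.9
```

Emit:
{"name": "play_rows", "arguments": {
  "moves": "0.8 0 0 -1 0 0 0;0.8 0 0 -3 0 0 0;0.8 0 0 -6 0 0 0;0.8 0 0 -9 0 0 0;0.8 0 0 -11 0 0 0;0.8 0 0 -11 0 0 0;0.8 0 0 -11 0 0 0"
}}

```text
t: 44.28
eef_pos: [0.5731, 0.0419, 0.2387]
orientation: [0.003, 0.738, 0.675, -0.0]
contact_force: [-0.4, -0.9, -0.8]
opening: 0.0104
gripper_force: 48.7
```

```bash
cat > stand.py <<'E'
from k import *
np.set_printoptions(precision=4,suppress=True)
for n in('scene','side'):
    c=bot.get_calibration(n);im=bot.read_camera(n);cv2.imwrite(f'pics/{n}_s9.png',im[:,:,::-1])
    for f,g in(('then',cv2.imread(f'pics/{n}_st.png')),('now',im[:,:,::-1])):
        h=cv2.cvtColor(np.ascontiguousarray(g),cv2.COLOR_BGR2HSV);m=((h[...,0]<16)&(h[...,1]>70)&(h[...,2]<110)).astype(np.uint8)
        p=proj(c,[.46,-.424,.06]).astype(int);W=60
        sub=np.zeros_like(m);sub[max(p[1]-W,0):p[1]+W,max(p[0]-W,0):p[0]+W]=m[max(p[1]-W,0):p[1]+W,max(p[0]-W,0):p[0]+W]
        k,l,s,ce=cv2.connectedComponentsWithStats(sub)
        print(n,f,[(s[i].tolist(),ce[i].round(1).tolist()) for i in range(1,k) if s[i][4]>300])
o=bot.get_obs();print(o['eef_pos'],o['opening'])
E
python3 stand.py; python3 -c "
from h import *
plan([.455,-.365,.24],tool(-94.8,0,1))"
```

```text
scene then [([91, 251, 37, 43, 1137], [108.5, 272.1]), ([46, 259, 11, 62, 525], [50.6, 288.3])]
scene now [([91, 251, 37, 43, 1136], [108.5, 272.1]), ([46, 259, 11, 62, 479], [50.9, 288.5])]
side then [([397, 405, 52, 57, 1627], [422.2, 432.3])]
side now [([397, 405, 52, 57, 1632], [422.2, 432.3])]
[0.572  0.0414 0.2365] 0.010527757294650402
d cm [-41.52  -8.04  -0.12] rv [-0.001  0.005 -0.005] q [ 0.33  0.58 -0.71  1.63  0.42  1.1  -0.59] t 44.3833
```

Emit:
{"name": "play_rows", "arguments": {
  "moves": "0.8 -4 -0.8 0 0 0 0;0.8 -8 -1.6 0 0 0 0;0.8 -12 -2.4 0 0 0 0;0.8 -16 -3 0 0 0 0;0.8 -20 -4 0 0 0 0;0.8 -24 -4.7 0 0 0 0;0.8 -28 -5.5 0 0 0 0;0.8 -32 -6.2 0 0 0 0;0.8 -36 -7 0 0 0 0;0.8 -39 -7.5 0 0 0 0;0.8 -41.5 -8 0 0 0 0;0.8 -41.5 -8 0 0 0 0"
}}

```text
t: 45.38
eef_pos: [0.4517, -0.3718, 0.2361]
orientation: [0.001, 0.742, 0.671, -0.003]
contact_force: [-0.2, -1.3, -0.8]
opening: 0.011
gripper_force: 48.7
```

Emit:
{"name": "play_rows", "arguments": {
  "moves": "0.8 -2 0 0 0 0 0;0.8 -4 0 0 0 0 0;0.8 -5 0 0 0 0 0;0.8 -5 0 0 0 0 0;0.8 -5 0 0 0 0 0;0.8 -5 0 0 0 0 0"
}}

```text
t: 45.88
eef_pos: [0.4527, -0.4116, 0.239]
orientation: [0.001, 0.737, 0.676, 0.0]
contact_force: [0.6, -0.1, -1.2]
opening: 0.0107
gripper_force: 48.7
```

```bash
python3 stand.py; python3 -c "
from h import *
plan([.459,-.424,.16],tool(-94.8,0,1))
# wrist: hole
c=bot.get_calibration('wrist');im=bot.read_camera('wrist');cv2.imwrite('pics/w_s.png',im[:,:,::-1]);print(proj(c,[.459,-.424,.06]),proj(c,[.459,-.392,.06]))
"
```

```text
scene then [([91, 251, 37, 43, 1137], [108.5, 272.1]), ([46, 259, 11, 62, 525], [50.6, 288.3])]
scene now [([91, 251, 37, 43, 1136], [108.5, 272.1]), ([46, 259, 11, 62, 521], [50.6, 288.5])]
side then [([397, 405, 52, 57, 1627], [422.2, 432.3])]
side now [([397, 405, 52, 57, 1627], [422.2, 432.3])]
[ 0.4529 -0.4117  0.2396] 0.010699628322320407
d cm [-1.15  0.7   7.96] rv [ 0.002  0.003 -0.002] q [ 1.11  0.63 -0.71  1.52  0.44  1.15  0.23] t 45.9833
[328.20156219 222.63265438] [325.4714092  190.03610944]
```

Emit:
{"name": "play_rows", "arguments": {
  "moves": "0.8 -1.2 0.7 2.5 0 0 0;0.8 -1.2 0.7 5 0 0 0;0.8 -1.2 0.7 7 0 0 0;0.8 -1.2 0.7 8 0 0 0;0.8 -1.2 0.7 8 0 0 0;0.8 -1.2 0.7 8 0 0 0;0.8 -1.2 0.7 8 0 0 0;0.8 -1.2 0.7 8 0 0 0"
}}

```text
t: 46.7
eef_pos: [0.4595, -0.4267, 0.1614]
orientation: [0.004, 0.738, 0.675, -0.0]
contact_force: [0.3, -0.0, -0.3]
opening: 0.0109
gripper_force: 48.7
```

```bash
python3 - <<'E'
from k import *
np.set_printoptions(precision=4,suppress=True)
o=bot.get_obs();print(o['eef_pos']);plan([.4591,-.424,.14],tool(-94.8,0,1))
im=bot.read_camera('side')[:,:,::-1];w=bot.read_camera('wrist')[:,:,::-1];s=bot.read_camera('scene')[:,:,::-1]
f=lambda g,x,y,k,ww,hh:cv2.resize(np.ascontiguousarray(g[y:y+hh,x:x+ww]),(400,300) if ww*3==hh*4 else None,fx=k,fy=k)
a=f(im,385,365,5,80,60);b=f(s,70,220,5,80,60);c=f(w,220,100,2,200,150)
d=f(s,300,190,2.5,160,120)
cv2.imwrite('pics/last.png',np.vstack([np.hstack([a,b]),np.hstack([c,d])]))
E
```

```text
[ 0.4595 -0.4267  0.1614]
d cm [ 0.28 -0.07  2.14] rv [ 0.005  0.005 -0.004] q [ 1.09  0.73 -0.66  1.57  0.51  1.01  0.19] t 46.7
```

View pics/last.png

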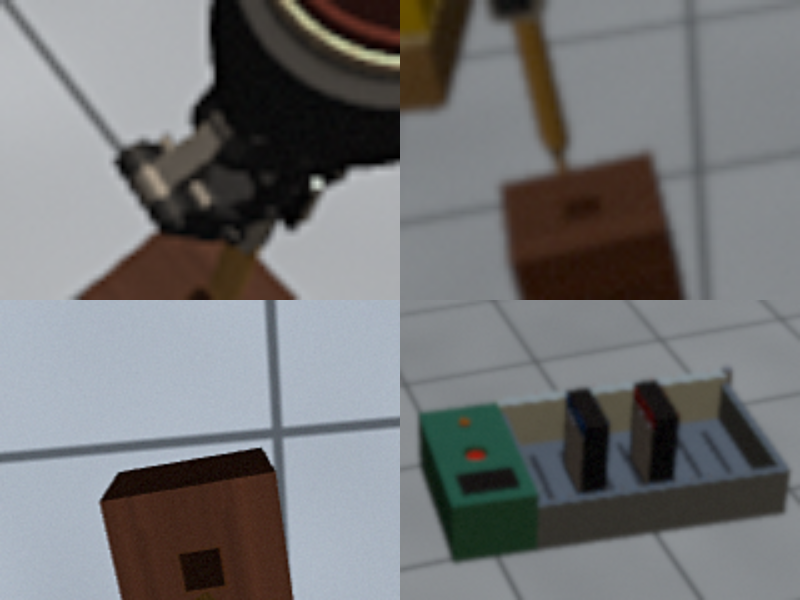

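The picture shows the door shut along its full length, with both holders upright and apart (575,440 and 655,430). The stand's hole is at crop (202,569) in the wrist view, and the stylus tip is just above the stand.

```bash
python3 - <<'E'
from k import *
np.set_printoptions(precision=4,suppress=True)
c=bot.get_calibration('wrist');s=bot.get_calibration('scene')
print('hole wrist',ray(c,321,384.5,.06),'corners',[ray(c,220+x/2,100+(y-300)/2,.06)[:2] for x,y in((102,501),(274,472))])
print('hole scene',ray(s,106.4,261.4,.06),'tip scene at z.08',ray(s,102,253.6,.080))
im=cv2.imread('pics/w_s.png') 
g=bot.read_camera('wrist');h=cv2.cvtColor(g,cv2.COLOR_RGB2HSV)
v=cv2.GaussianBlur(h[...,2],(3,3),0)[360:410,295:350];m=(v<35).astype(np.uint8)
k,l,st,ce=cv2.connectedComponentsWithStats(m);print([(st[i].tolist(),(ce[i]+[295,360]).round(1),ray(c,*(ce[i]+[295,360]),.06)) for i in range(1,k) if st[i][4]>60])
v=cv2.cvtColor(g,cv2.COLOR_RGB2HSV);b=((v[...,0]>14)&(v[...,0]<28)&(v[...,1]>110)&(v[...,2]>60)).astype(np.uint8);k,l,st,ce=cv2.connectedComponentsWithStats(b)
print('brass',[(st[i].tolist(),ce[i].round(0).tolist()) for i in range(1,k) if st[i][4]>100], 'tip pred',proj(c,bot.get_obs()['eef_pos']-[0,0,.081]))
E
```

```text
hole wrist [ 0.4469 -0.5614  0.06  ] corners [array([ 0.4258, -0.3964]), array([ 0.4878, -0.3915])]
hole scene [ 0.4609 -0.4238  0.06  ] tip scene at z.08 [ 0.4588 -0.4285  0.08  ]
[([0, 0, 6, 50, 126], array([296.1, 377.6]), array([ 0.4263, -0.5522,  0.06  ])), ([47, 0, 8, 50, 159], array([347.6, 378.6]), array([ 0.4703, -0.5574,  0.06  ]))]
brass [([327, 249, 12, 109, 479], [331.0, 308.0]), ([503, 295, 27, 108, 1969], [516.0, 350.0]), ([0, 327, 124, 92, 4120], [74.0, 356.0]), ([297, 366, 51, 54, 2139], [322.0, 396.0])] tip pred [320.4496 245.4297]
```

```bash
python3 - <<'E'
from k import *
np.set_printoptions(precision=4,suppress=True)
c=bot.get_calibration('wrist');print('hole',ray(c,321,234.5,.06))
g=bot.read_camera('wrist');h=cv2.cvtColor(g,cv2.COLOR_RGB2HSV)
for y in range(226,360,8): print(y,' '.join(f'{a}/{s}/{v}' for a,s,v in h[y,296:350:3]))
v=cv2.GaussianBlur(h[...,2],(3,3),0)
print(v[222:262:2,300:346:2])
for z in(.081,.06,.04): print(z,proj(c,bot.get_obs()['eef_pos']-[0,0,z]))
E
```

```text
hole [ 0.459 -0.425  0.06 ]
226 10/162/66 8/148/67 9/164/67 8/146/68 8/148/67 8/158/68 12/191/64 11/181/45 0/255/15 11/188/23 10/118/26 9/185/22 6/157/70 6/149/65 10/145/65 9/143/66 11/166/72 9/143/80
234 9/152/69 12/158/66 6/147/73 9/173/59 8/157/65 15/159/56 3/155/33 6/162/30 8/153/25 171/255/16 10/209/22 9/170/21 14/196/61 7/160/62 9/151/64 9/163/61 9/153/70 9/166/77
242 8/145/67 10/148/67 10/158/71 9/144/69 11/177/62 8/153/65 10/182/21 12/153/25 11/243/21 9/151/27 11/208/27 6/141/29 18/191/16 9/146/68 8/141/65 8/151/66 9/155/66 8/144/76
250 9/156/62 10/166/60 8/148/69 8/149/70 9/156/67 5/146/70 10/165/68 17/188/57 18/159/61 17/212/53 16/193/58 14/186/63 10/180/61 8/158/68 8/149/65 7/151/64 8/148/67 10/152/69
258 9/145/67 8/134/63 8/169/62 8/143/68 8/165/68 9/148/69 17/177/52 17/221/53 14/169/59 17/188/61 17/209/55 16/193/62 10/131/64 9/155/69 8/154/71 10/148/67 6/155/61 9/178/63
266 8/138/72 10/161/65 7/141/67 6/147/71 8/146/68 10/158/66 17/205/56 15/196/60 18/181/55 17/201/57 18/220/59 17/194/63 13/161/76 8/135/68 11/171/67 10/155/66 6/146/63 9/175/64
274 9/158/71 11/152/69 10/1
[... 2738 characters left out ...]
2 23 28 30 36 44 52 60 61 66 68 69 64 63 64 67]
 [69 69 70 69 70 66 66 59 60 65 65 64 63 68 67 66 67 68 67 66 62 63 67]
 [68 72 71 68 69 67 66 67 68 65 57 59 59 62 66 68 67 69 68 67 64 65 66]
 [66 71 70 68 69 67 67 67 63 57 58 57 57 59 63 65 67 70 67 66 64 64 67]
 [65 68 70 69 69 68 68 68 55 57 58 57 58 57 60 65 65 68 69 68 64 64 65]
 [64 68 71 68 68 69 67 62 57 57 58 57 57 57 61 65 65 67 67 66 65 63 66]
 [64 67 70 70 69 68 68 58 55 55 58 58 57 57 61 68 68 68 70 66 64 62 65]
 [64 65 69 69 71 69 69 57 56 55 58 59 56 56 61 67 67 67 67 67 65 63 63]
 [65 65 69 68 70 70 68 54 54 56 58 57 57 58 62 65 67 67 67 68 66 63 63]]
0.081 [320.5649 245.4122]
0.06 [320.6051 256.7286]
0.04 [320.651  269.6148]
```

Emit:
{"name": "play_rows", "arguments": {
  "moves": "0.8 0.25 -0.12 0.5 0 0 0;0.8 0.25 -0.12 1 0 0 0;0.8 0.25 -0.12 1.5 0 0 0;0.8 0.25 -0.12 2 0 0 0;0.8 0.25 -0.12 2.5 0 0 0;0.8 0.25 -0.12 2.5 0 0 0"
}}

```text
t: 47.45
eef_pos: [0.4566, -0.4236, 0.1329]
orientation: [0.001, 0.738, 0.675, -0.001]
contact_force: [-0.4, -0.1, -0.2]
opening: 0.0107
gripper_force: 48.7
```

Emit:
{"name": "play_rows", "arguments": {
  "moves": "0.8 0 0 0.3 0 0 0;0.8 0 0 0.6 0 0 0;0.8 0 0 0.9 0 0 0;0.8 0 0 1.2 0 0 0;0.8 0 0 1.2 0 0 0"
}}

```text
t: 47.87
eef_pos: [0.4571, -0.4239, 0.1218]
orientation: [0.002, 0.738, 0.675, -0.001]
contact_force: [-0.8, 0.2, -1.5]
opening: 0.0106
gripper_force: 48.7
```

Emit:
{"name": "play_rows", "arguments": {
  "moves": "0.8 0 0.05 0.4 0 0 0;0.8 0 0.1 0.8 0 0 0;0.8 0 0.1 1.2 0 0 0;0.8 0 0.1 1.6 0 0 0;0.8 0 0.1 2 0 0 0;0.8 0 0.1 2.4 0 0 0;0.8 0 0.1 2.8 0 0 0;0.8 0 0.1 2.8 0 0 0"
}}

```text
t: 48.53
eef_pos: [0.4579, -0.4239, 0.0934]
orientation: [0.001, 0.738, 0.675, -0.001]
contact_force: [0.4, -0.1, -0.3]
opening: 0.0111
gripper_force: 48.7
```

Emit:
{"name": "play_rows", "arguments": {
  "moves": "0.8 0 0 0.15 0 0 0;0.8 0 0 0.3 0 0 0;0.8 0 0 0.3 0 0 0"
}}

```text
t: 48.78
eef_pos: [0.4585, -0.4242, 0.0914]
orientation: [0.002, 0.738, 0.675, -0.0]
contact_force: [0.7, -0.0, 0.9]
opening: 0.0108
gripper_force: 48.7
```

Nearly at the bottom. Releasing slowly, then going straight up.

Emit:
{"name": "play_rows", "arguments": {
  "moves": "0.8 0 0 0.1 0 0 0;1.2 0 0 0.1 0 0 0;1.5 0 0 0.1 0 0 0;2 0 0 0.1 0 0 0;3 0 0 0.1 0 0 0;4.5 0 0 0.1 0 0 0;6 0 0 0.1 0 0 0;6 0 0 0.1 0 0 0;6 0 0 0.1 0 0 0;6 0 0 0.1 0 0 0",
  "force": 20
}}

```text
t: 49.62
eef_pos: [0.4585, -0.4242, 0.0906]
orientation: [0.002, 0.738, 0.675, -0.0]
contact_force: [0.2, 0.2, 0.3]
opening: 0.0603
gripper_force: 0.0
```

Emit:
{"name": "play_rows", "arguments": {
  "moves": "6 0 0 -2 0 0 0;6 0 0 -4 0 0 0;6 0 0 -7 0 0 0;6 0 0 -10 0 0 0;6 0 0 -14 0 0 0;6 0 0 -18 0 0 0;6 3 0 -21 0 0 0;6 5 0 -22 0 0 0;6 5 0 -22 0 0 0;6 5 0 -22 0 0 0;6 5 0 -22 0 0 0"
}}

```text
t: 50.53
eef_pos: [0.4616, -0.3743, 0.3097]
orientation: [0.002, 0.738, 0.675, -0.001]
contact_force: [-0.6, -1.4, -0.6]
opening: 0.06
gripper_force: 0.0
```

```bash
python3 head.py; python3 - <<'E'
from k import *
for n in('scene','side'):
    im=bot.read_camera(n).astype(int);old=cv2.imread(f'pics/{n}_q.png')[:,:,::-1].astype(int);c=bot.get_calibration(n)
    for nm,X,W in(('drier',[.585,.19,.05],55),('cup',[.594,.447,.05],20),('stylus',[.459,-.423,.09],25)):
        p=proj(c,X).astype(int);d=np.abs(im-old).max(2)[max(p[1]-W,0):p[1]+W,max(p[0]-W,0):p[0]+W];print(n,nm,(d>45).sum())
    if n=='side':
        h=cv2.cvtColor(im.astype(np.uint8),cv2.COLOR_RGB2HSV);m=((h[...,0]>14)&(h[...,0]<28)&(h[...,1]>110)&(h[...,2]>60)).astype(np.uint8);k,l,s,ce=cv2.connectedComponentsWithStats(m);print([s[i].tolist() for i in range(1,k) if s[i][4]>50])
E
```

```text
cam [ 0.469 -0.294  0.452] [ 0.46130147 -0.37482585  0.30914038]
(447, 286, 15, 61) 768.5 (458, 316, 30) [ 0.5894 -0.4916  0.147 ]
(314, 254, 19, 18) 262.5 (323, 263, 10) [ 0.4592 -0.4216  0.147 ]
{'scene': (np.float64(99.11320754716981), np.int64(228)), 'side': (np.float64(431.0), np.int64(406))}
[ 0.45971362 -0.41906994  0.14372289]
scene drier 0
scene cup 0
scene stylus 0
side drier 7791
side cup 1403
side stylus 156
[[122, 35, 19, 10, 69], [13, 63, 37, 10, 66], [422, 251, 11, 16, 102], [421, 403, 16, 30, 201], [521, 423, 59, 57, 757]]
```

```bash
python3 -c "
from plant import bot
print(bot.finish_job())"
```

```text
the job is handed in; nothing more can be done
None
```

I handed the job in: both holders found (red and blue) stand upright and apart in the drier, the door is shut on its catch, the start button was pressed right down to its stop, and the stylus is upright in the wooden stand; the lens cap, cup, loupe and film canister were left alone.

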